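# Empty the pen cup and twist-lock it in the organizer

## Task

Tip the four green beads out of the steel pen cup into the open aluminium box, then stand the empty cup upright in the round twist socket of the desk organizer: lugs down through the slots, push down against the spring, turn a quarter turn clockwise and let go, so that it stays locked. Leave the mug, stapler, sharpener and tape dispenser where they are.

Things in the scene. Friction and masses are not known exactly. Their poses are not given: they have to be found in the camera images.
- pen_cup: Loose square steel pen cup, about 0.22 kg, open top, 62 x 62 mm outside (faces across its x and y), 108 mm high overall. Origin: centre of the underside, z up. A round foot (radius 24 mm) is its lowest 22 mm; the square body with upright outer walls goes from 22 to 108 mm. Starts upright on the desk holding the four beads. A half turn about z leaves it the same.
- cup_lug (a point): Top of one of the cup's two flat lugs, at the very bottom of the foot, pointing along the cup's +x (this one) and -x. Each is 14 mm wide and 7 mm high (underside level with the cup's), tip 42 mm from the axis, so they stick out 11 mm past the walls. Site 35 mm from the axis, 7 mm up.
- cup_rim (a point): Centre of the cup's mouth, 108 mm above its underside. Inside, the floor is 36 mm above the underside and 48 mm square, widening evenly to 56 mm square at the rim: the inner walls lean out 3 degrees, so it empties only when tipped to the horizontal or a little beyond.
- bead0: Loose green ball-shaped abacus bead, 22 mm across, 10 g. Origin: its centre. Starts in the pen cup.
- bead1: Loose green ball-shaped abacus bead, 22 mm across, 10 g. Origin: its centre. Starts in the pen cup.
- bead2: Loose green ball-shaped abacus bead, 22 mm across, 10 g. Origin: its centre. Starts in the pen cup.
- bead3: Loose green ball-shaped abacus bead, 22 mm across, 10 g. Origin: its centre. Starts in the pen cup.
- box: Open aluminium box, fixed to the desk, 140 (its x) x 180 (its y) x 55 mm high, walls and floor 4 mm thick. Origin: centre of the underside. Its lid is folded right back on the +x side, sloping from the rim down to the desk, up to 185 mm from the origin.
- organizer: Steel desk organizer, fixed. Origin: on the upright axis of its round twist socket, at desk level, z up. Socket wall: radius 48 mm inside, 52 outside, 27 mm high. Inside it two bright tabs (inner radius 30 mm, tops 27 mm high) leave two open slots along its +x and -x. Paper compartments 85 mm high stand on its +y side, y = 62 to 152 mm, x = -75 to 75 mm.
- slot (a point): Mouth of the slot on the organizer's +x side (the other is opposite, on -x), 39 mm from the axis, 27 mm above the desk. The cup's lugs go straight down through the slots, which are 23 mm wide at the inner edge and wider outside. From here the lugs can turn only CLOCKWISE seen from above; the other way is blocked.
- pocket (a point): The locked place of one lug, a quarter turn clockwise from the +x slot, on the organizer's -y side (the other on +y), 39 mm from the axis. The tabs' underside is 20 mm above the desk on the way and 23 mm here (point height), so a released lug springs up 3 mm and is caught. End stops lie about 9 degrees beyond the quarter turn.
- seat (a joint): Sprung black round pad (radius 28 mm) in the socket under the cup's foot; value: how far it is pressed down, m. At 0 its top is 24 mm above the desk. About 4 N starts it (the empty cup does not sink), 0.4 N per mm more, stop at 0.016. The lugs pass under the tabs only at 0.011 or more (about 9 N); 0.013 to 0.014 is good. Locked and released: about 0.008.
- mug: Bystander, loose: white ceramic mug, 82 mm across, 95 mm high, handle to its +y. Origin: centre of the underside.
- sharpener: Bystander, loose: black plastic pencil sharpener, 65 x 50 x 54 mm. Origin: centre of the underside.
- stapler: Bystander, loose: stapler, 140 x 36 x 55 mm, long along its x. Origin: centre of the underside.
- tape_dispenser: Bystander, loose: tape dispenser, 60 x 130 x 66 mm, long along its y. Origin: centre of the underside.
Mind the look-alikes: they are no part of the job. What is shaped like the pen_cup but blue or turquoise is not meant.

How it is judged:
On the way, in this order (a step that is already met when the one before it is completed fails the run):
1. the cup is tipped over above the box (angle between pen_cup's own z axis and vertical above 1.2 rad and horizontal distance between pen_cup and box below 0.25 m), for 0.05 s.
2. all four beads are in the box (x of bead0 in the frame of box between -0.066 and 0.066 m and y of bead0 in the frame of box between -0.086 and 0.086 m and z of each of bead0, bead1, bead2, bead3 in the frame of box below 0.05 m and x of bead1 in the frame of box between -0.066 and 0.066 m and y of bead1 in the frame of box between -0.086 and 0.086 m and x of bead2 in the frame of box between -0.066 and 0.066 m and y of bead2 in the frame of box between -0.086 and 0.086 m and x of bead3 in the frame of box between -0.066 and 0.066 m and y of bead3 in the frame of box between -0.086 and 0.086 m), for 0.2 s.
3. the empty cup is pushed down on the sprung pad with its lugs in the socket (value of joint seat above 0.0095 m and horizontal distance between pen_cup and organizer below 0.012 m and angle between pen_cup's own z axis and vertical below 0.15 rad), for 0.05 s.
At the end, for the whole second after the job is handed in: All four beads lie inside the box. The cup stands upright (within 0.08 rad), at rest, within 10 mm of the socket's axis, its lugs within 0.25 rad of the quarter-turn position, released, and still holds the sprung pad 6 to 10 mm down, which only the locked lugs can do (all of step 2 and value of joint seat between 0.006 and 0.01 m and angle between the x axis of pen_cup and the y axis of organizer, either way round below 0.25 rad and horizontal distance between pen_cup and organizer below 0.01 m and angle between pen_cup's own z axis and vertical below 0.08 rad and linear speed of pen_cup below 0.02 m/s); the robot touches nothing.
It fails at once if the mug is shifted by more than 40 mm (distance of mug from where it was at the start of the episode above 0.04 m).
It fails at once if the sharpener is shifted by more than 40 mm (distance of sharpener from where it was at the start of the episode above 0.04 m).
It fails at once if the stapler is shifted by more than 40 mm (distance of stapler from where it was at the start of the episode above 0.04 m).
It fails at once if the tape dispenser is shifted by more than 40 mm (distance of tape_dispenser from where it was at the start of the episode above 0.04 m).
It also fails if it takes over 54 s, if anything falls off the work surface, if the arm or the gripper's body presses on something with over 40 N, if the wrist force passes 120 N, or if a joint passes its speed limit or range.

## Robot

A 6-joint arm with a two-finger parallel gripper is mounted at the origin on the work surface. World frame = base frame: x ahead of the robot, y to its left, z up, the work surface at z = 0. Lengths are in m, angles in rad, forces in N, time in s.
With the tool pointing down it reaches from about 0.3 to 0.875 m from the base axis. Payload 6.4 kg.
Tool frame: the origin (TCP) lies between the finger pads; the fingertips stand 25 mm ahead of it and the grasp point (between the pads) lies 6 mm ahead of it; y points along the fingers, x is the direction in which the jaws open and shut, and the axes are right-handed (so a half turn about y gives the same grasp; the last joint's range is limited). The gripper opens to 85 mm and grips with 20 to 120 N. Pads are 22 mm wide; open, the fingers measure 114 mm over their backs; the gripper's body (76 mm by 85 mm) begins 54 mm behind the grasp point. The pads swing forward as they close: fully open they stand 13 mm farther back than shut.
Start: joints at [-1.328, 0.181, 1.607, -0, 1.354, -0.206], TCP at [0.25, -0.518, 0.256] pointing down, gripper open.
Joint ranges: [-2.99, 2.99], [-0.89, 2.07], [0.3, 2.58], [-1.14, 4.28], [0, 2.63], [-3.12, 3.12]. Speed limits (rad/s): [2.57, 2.57, 3.01, 3.14, 3.14, 3.14].

## Interface

Orientations are given as a unit quaternion [w, x, y, z].
In Python, from bench import ctrl, vision, ticket, find_in, regions_of, pinpoint gives the robot as it stands.
- The arm moves only by the tool apply_moves, never from a script. Its argument "increments" is a list of rows, each an object of numbers: "x", "y", "z": the shift along the tool's x, y, z in cm; "ax", "ay", "az": the turn, a rotation vector about the tool's x, y, z in rad; "grip": the closure, from 0 (fully open) to 1 (shut). A call has 1 to 12 rows; each row is the pose to reach, as a shift and turn from the pose measured when the call began, along the tool's axes at that moment; what a row does not reach only later rows make up. A row lasts 1/8 s, in which the tool goes at most 62.5 mm and 10.7 degrees, less where a joint would pass 70% of its speed; a pose out of reach is approached as far as the arm can. A call with a gripper value outside its range is refused whole. The fingers move at their own pace and stop on an object; the grip force is fixed at half the most. Time passes only in rows, so rows that repeat a pose let the fingers close. It gives the time, the measured TCP pose, the force and the opening at its end, in the units of the state.
- ctrl.get_obs(): the state, without advancing time (a new reading comes with each control period).
- vision.camera(name): name is "side" or "top"; returns the picture (400x640x3 uint8, red, green, blue); there is no depth.
- vision.camera_params(name): a dict with "intrinsics" (3x3 intrinsics, pixels), "k1" (the pictures are not rectified: a ray, as slopes to the right and down, at radius r is drawn at 1 + k1 r^2 times it, then the intrinsics apply), "R" (3x3) and "t" (3): a world point X has camera coordinates R X + t. Camera axes: x right, y down, z forward; pixel columns grow to the right and rows downward; lengths in m; the calibration is good to about 2 mm. A picture is of the moment at which its call begins. camera_params takes no time and is no camera call.
- ticket.hand_in(): hands the job in, once; it reports no verdict.
Trained networks look in the newest picture that a camera, given by its name, has taken for a name from the list of things; names that differ only in an ending like _2 or _b are one class to them, and where a whole thing is asked for, a point or a joint stands for the part that bears it (a point fixed in the world has none). Each returns a list of dicts, best first, with "p" (0 to 1); they miss things now and then, are a little off and sometimes report something else, mostly with a low value. They report only what shows in the picture. A call takes as long as a camera call. They do not tell look-alikes from the thing itself.
- find_in(camera, query): "rect" ([centre column, centre row, width, height] in pixels, round what is visible of it).
- regions_of(camera, query): "mask" (400x640 bool, what is visible of it) and "rect" ([centre column, centre row, width, height] in pixels, round what is visible of it).
- pinpoint(camera, query): "xy" ([column, row] in pixels: a listed point, or the origin of a listed thing).
The state is a dict: "time_s": time; "q": joint angles; "dq": joint speeds; "joint_efforts": joint torques, N m; "eef_pos": TCP position; "eef_rot": TCP orientation; "wrist_force": force on the tool from outside, world axes, zero at the start; "torque": the same for the moment, N m; "opening": opening from 0.0 (shut) to 1.0 (fully open).
Only numpy, scipy, OpenCV 4.12 (cv2) and the standard library are available. Lean on these libraries where they do the work, as an engineer would, in place of code of your own. Each camera call takes 0.05 s, during which the arm holds its last target.

## Working session

There is one attempt and no reset: what is moved stays moved. The work goes in short steps, Python scripts to look and compute and a tool call to move; the robot and the scene stay as the last step left them, time stands still between calls to the robot, and variables do not carry over. Pictures are saved under pics/ and viewed, and the job is handed in when it is done.

Besides the shell and the picture viewer there is one more tool, called after "Request:" as a command line: name --argument value ..., lists and objects as JSON in quotes. apply_moves: Moves the arm, as the interface text tells. Its arguments: {"type":"object","properties":{"increments":{"type":"array","items":{"type":"object","properties":{"x":{"type":"number"},"y":{"type":"number"},"z":{"type":"number"},"ax":{"type":"number"},"ay":{"type":"number"},"az":{"type":"number"},"grip":{"type":"number"}}}}},"required":["increments"]}

```bash
ls; mkdir -p pics
python3 - <<'E'
from bench import ctrl, vision
import cv2
o=ctrl.get_obs()
for k,v in o.items(): print(k,v)
for c in ['side','top']:
    im=vision.camera(c); cv2.imwrite(f'pics/{c}0.png',im[:,:,::-1])
    p=vision.camera_params(c); print(c,p)
E
```

```text
pics
time_s 0.0
q [-1.32831432e+00  1.81553107e-01  1.60798062e+00 -3.05762276e-06
  1.35377083e+00 -2.06316080e-01]
dq [-3.49852961e-04 -9.99645920e-04 -4.95219802e-04 -4.92693657e-04
 -6.51369735e-04 -6.74372595e-05]
joint_efforts [-1.17136537e-04 -4.44867933e+01 -3.51332724e+01 -2.79846890e-04
  9.21623869e-03  2.71312274e-06]
eef_pos [ 0.24936938 -0.51756916  0.25539055]
eef_rot [ 0.59914357 -0.59830476  0.37663979 -0.37576703]
wrist_force [-0.49721328  0.04843925  0.4983185 ]
torque [-0.04711813  0.0202922   0.01318812]
opening 1.0000098873204952
side {'intrinsics': array([[380.06846769,   0.        , 320.91949095],
       [  0.        , 380.06846769, 200.93631788],
       [  0.        ,   0.        ,   1.        ]]), 'k1': -0.0609428231334039, 'R': array([[-0.98956318, -0.14372437, -0.01039319],
       [-0.07533678,  0.5774893 , -0.8129148 ],
       [ 0.12283762, -0.80364757, -0.58228988]]), 't': array([0.52680849, 0.14574237, 0.90996753])}
top {'intrinsics': array([[480.32806162,   0.        , 312.929473  ],
       [  0.        , 480.32806162, 201.81488392],
       [  0.        ,   0.        ,   1.        ]]), 'k1': -0.06764252755498289, 'R': array([[-0.02387022, -0.99962591,  0.0133513 ],
       [-0.98143166,  0.0208891 , -0.19067127],
       [ 0.19032104, -0.01765476, -0.98156315]]), 't': array([-0.05841404,  0.54752937,  0.9736357 ])}
```

View pics/side0.png

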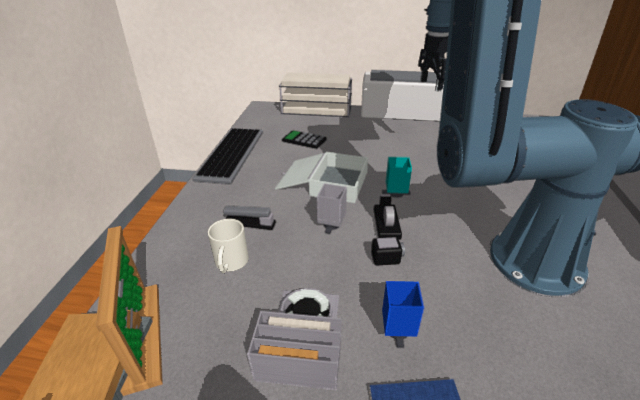

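View pics/top0.png

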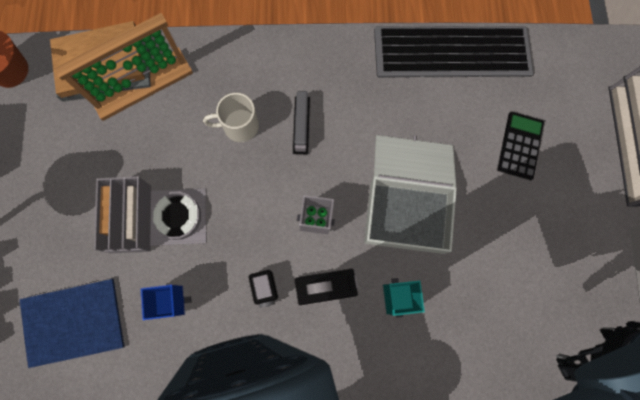

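The side view shows the steel cup at (331,205), the box at (340,175), the socket at (305,305), and blue and teal decoys. The top view shows the cup with four beads at (317,214), the box at (412,215) and the socket at (177,215).

```bash
cat > h.py <<'E'
import numpy as np, cv2
from scipy.optimize import least_squares
from scipy.spatial.transform import Rotation as Rn
from bench import ctrl, vision, ticket, find_in, regions_of, pinpoint
P={c:vision.camera_params(c) for c in ('side','top')}
def proj(c,X):
    p=P[c]; X=np.atleast_2d(X); Y=X@p['R'].T+p['t']; s=Y[:,:2]/Y[:,2:]
    r2=(s**2).sum(1,keepdims=True); s=s*(1+p['k1']*r2); K=p['intrinsics']
    return s*[K[0,0],K[1,1]]+[K[0,2],K[1,2]]
def ray(c,uv):
    p=P[c];K=p['intrinsics'];d=(np.array(uv,float)-[K[0,2],K[1,2]])/[K[0,0],K[1,1]]
    s=d.copy()
    for _ in range(20): s=d/(1+p['k1']*(s@s))
    v=p['R'].T@np.r_[s,1]; return -p['R'].T@p['t'], v/np.linalg.norm(v)
def onz(c,uv,z):
    o,v=ray(c,uv); return o+v*(z-o[2])/v[2]
def tri(a,b):
    A=np.zeros((3,3));B=np.zeros(3);
    for c,uv in (('side',a),('top',b)):
        o,v=ray(c,uv);M=np.eye(3)-np.outer(v,v);A+=M;B+=M@o
    return np.linalg.solve(A,B)
def crop(im,name,c,r,w,h,s):
    x=im[max(r-h,0):r+h,max(c-w,0):c+w,::-1]; cv2.imwrite(name,cv2.resize(x,None,fx=s,fy=s,interpolation=cv2.INTER_CUBIC))
E
python3 - <<'E'
from h import *
ims={c:vision.camera(c) for c in P}
crop(ims['top'],'pics/a1.png',317,214,40,30,9)
crop(ims['side'],'pics/a2.png',331,205,40,35,8)
crop(ims['top'],'pics/a3.png',155,215,70,50,5)
crop(ims['side'],'pics/a4.png',300,335,70,60,5)
crop(ims['top'],'pics/a5.png',412,195,60,65,4)
for q in ['pen_cup','cup_rim','cup_lug','organizer','slot','pocket','seat','box','mug','stapler','sharpener','tape_dispenser']:
    for c in P:
        print(q,c,[(np.round(d['xy'],1).tolist(),round(d['p'],2)) for d in pinpoint(c,q)][:4])
E
```

```text
pen_cup side [([333.5, 222.8], 0.77), ([395.3, 190.5], 0.65), ([398.6, 328.3], 0.62)]
pen_cup top [([169.9, 302.0], 0.6), ([396.8, 293.9], 0.57), ([316.3, 220.7], 0.56)]
cup_rim side [([330.1, 191.7], 0.8), ([406.3, 296.2], 0.7), ([402.6, 165.2], 0.67), ([332.1, 227.1], 0.42)]
cup_rim top [([318.9, 211.8], 0.87), ([157.8, 301.3], 0.62), ([407.8, 299.5], 0.58), ([407.9, 221.0], 0.16)]
cup_lug side [([399.7, 345.2], 0.73), ([408.1, 192.7], 0.71), ([325.6, 231.8], 0.6)]
cup_lug top [([399.3, 317.0], 0.73), ([157.2, 302.8], 0.62), ([320.7, 222.4], 0.62), ([297.1, 216.8], 0.6)]
organizer side [([306.5, 316.3], 0.88)]
organizer top [([175.9, 216.5], 0.79), ([303.1, 125.0], 0.72)]
slot side [([289.4, 309.9], 0.77)]
slot top [([173.4, 197.0], 0.57)]
pocket side [([308.2, 291.3], 0.95)]
pocket top [([195.1, 213.7], 0.86)]Traceback (most recent call last):
  File "<stdin>", line 10, in <module>
ValueError: it knows: bead, box, cup_lug, cup_rim, mug, organizer, pen_cup, pocket, sharpener, slot, stapler, tape_dispenser
```

View pics/a1.png

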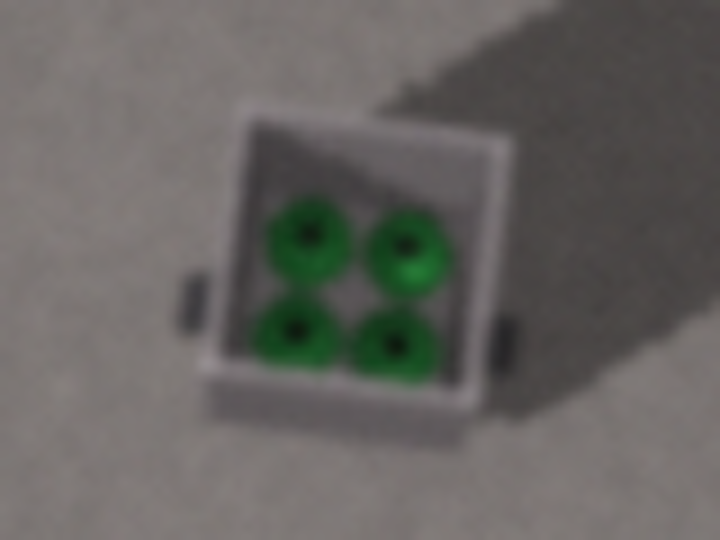

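View pics/a2.png

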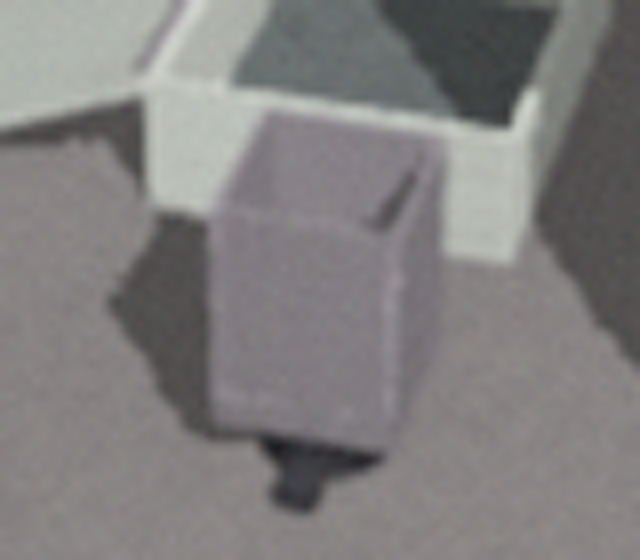

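View pics/a3.png

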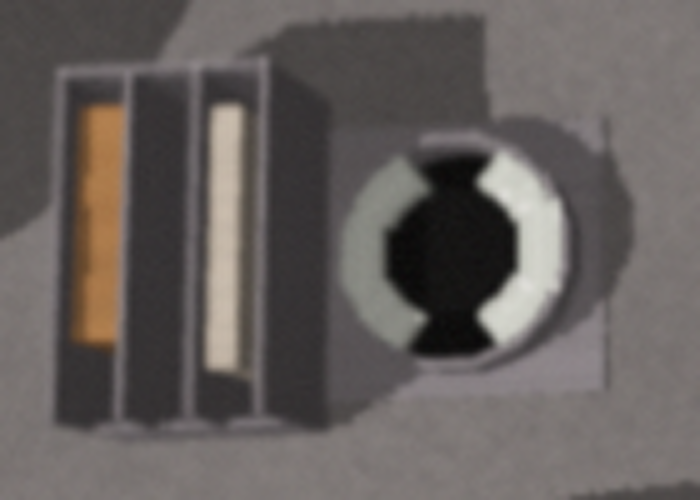

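View pics/a4.png

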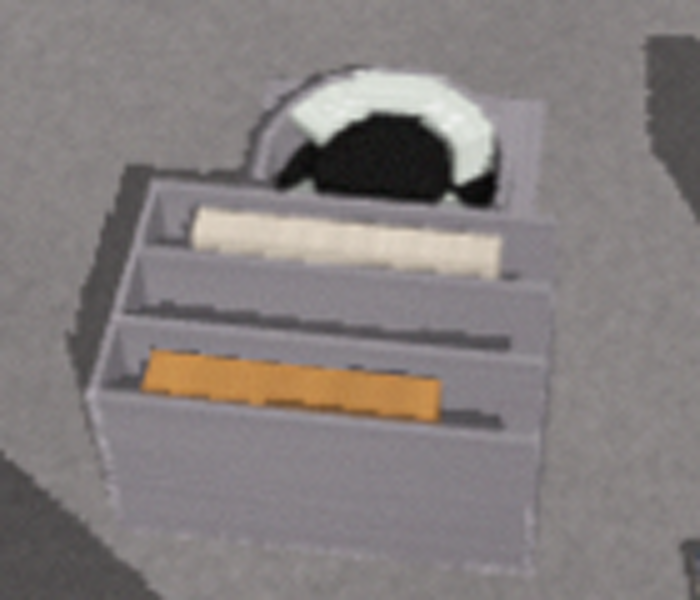

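View pics/a5.png

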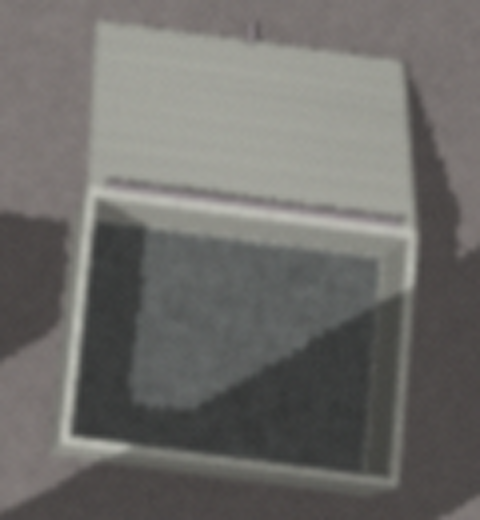

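```bash
cat > fit.py <<'E'
from h import *
def cv(pts,o,s): return [((x+.5)/s-.5+o[0],(y+.5)/s-.5+o[1]) for x,y in pts]
def fit(model,obs,x0):
    def res(p):
        c,s=np.cos(p[2]),np.sin(p[2]); R=np.array([[c,-s,0],[s,c,0],[0,0,1]])
        out=[]
        for cam,m,uv in obs: out.append(proj(cam,np.array(m)@R.T+[p[0],p[1],0])-uv)
        return np.concatenate(out).ravel()
    r=least_squares(res,x0,loss='soft_l1'); return r.x,r.fun.reshape(-1,2)
h=.031
# cup: model corners relative, lugs along +-x(cup); yaw ~ +90deg ; use world-like labelling frame yaw ~0 then
rim=[( h, h,.108),( h,-h,.108),(-h,-h,.108),(-h,h,.108)]
t=cv([(243,105),(513,135),(480,408),(203,368)],(277,184),9)
bot=[(-h,h,.108),(h,h,.108),(h,-h,.108),(-h,-h,.108)]
# side view: near side is +y. image right=-x. corners: near-left (+x,+y), near-right(-x,+y), far-left(+x,-y), far-right(-x,-y)
sp=cv([(217,210),(388,235),(266,112),(440,140),(215,428),(388,452)],(291,170),8)
sm=[(h,h,.108),(-h,h,.108),(h,-h,.108),(-h,-h,.108),(h,h,.022),(-h,h,.022)]
for o in ([('top',rim,t)],[('side',sm,sp)],[('top',rim,t),('side',sm,sp)]):
    x,f=fit(rim,o,[.55,0,0]); print('cup',x.round(4),np.abs(f).max().round(2))
bx=[(.07,.09,.055),(.07,-.09,.055),(-.07,-.09,.055),(-.07,.09,.055)]
t=cv([(92,188),(418,228),(397,487),(60,445)],(352,130),4)
x,f=fit(bx,[('top',bx,t)],[.55,-.2,0]); print('box',x.round(4),f.round(2).tolist())
om=[(.0277,.0115,.027),(.0277,-.0115,.027),(-.0277,.0115,.027),(-.0277,-.0115,.027),(.075,.152,.085),(.075,.062,.085),(-.075,.152,.085)]
t=cv([(430,190),(478,185),(410,318),(480,320),(57,68),(268,57),(55,425)],(85,165),5)
ss=[(.075,.062,.085),(-.075,.062,.085),(.075,.152,.085),(-.075,.152,.085)]
st=cv([(153,180),(553,215),(95,390),(540,435)],(230,275),5)
for o in ([('top',om[:4],t[:4])],[('top',om,t)],[('side',ss,st)],[('top',om,t),('side',ss,st)]):
    x,f=fit(om,o,[.55,.3,0]); print('org',x.round(4),f.round(2).tolist())
E
python3 fit.py
```

```text
cup [ 0.515  -0.0766 -0.155 ] 0.49
cup [ 0.515  -0.0767 -0.1518] 1.4
cup [ 0.515  -0.0766 -0.1542] 1.43
box [ 0.5158 -0.2821 -0.1531] [[-0.73, -0.15], [-0.09, 0.64], [0.38, -0.02], [0.32, -0.39]]
org [ 0.5276  0.2316 -0.0253] [[-0.45, 0.2], [0.34, 1.24], [2.11, -0.39], [-1.4, -0.73]]
org [0.5286 0.2307 0.0266] [[-0.72, 0.03], [0.09, 0.54], [3.15, -0.58], [-0.34, -1.47], [0.43, 0.34], [0.36, 0.46], [-1.63, 0.07]]
org [0.5296 0.2299 0.0376] [[-0.08, -0.64], [1.06, -0.89], [-0.91, 0.7], [0.06, 0.27]]
org [0.529  0.2303 0.0323] [[-0.58, -0.1], [0.22, 0.35], [3.43, -0.73], [-0.06, -1.68], [0.44, 0.57], [0.37, 0.45], [-1.22, 0.3], [0.07, -0.62], [1.18, -0.52], [-1.03, 0.69], [-0.1, 0.7]]
```

Run:
```python
from h import *
vision.camera('top')
for q in ['mug','stapler','sharpener','tape_dispenser']:
    for d in pinpoint('top',q)[:2]: print(q,onz('top',d['xy'],0).round(3),d['p'])
for n,uv in dict(mug=(237,117),shar=(263,287),tape1=(296,288),tape2=(355,285),teal=(404,298),pc=(125,215)).items(): print(n,onz('top',uv,.06).round(3))
o=ctrl.get_obs(); print(Rn.from_quat(np.roll(o['eef_rot'],-1)).as_matrix().round(3))
```

```text
mug [0.742 0.084 0.   ] 0.93
mug [ 0.522 -0.043  0.   ] 0.48
stapler [ 0.736 -0.054  0.   ] 0.73
stapler [ 0.517 -0.079  0.   ] 0.72
sharpener [0.38  0.048 0.   ] 0.85
tape_dispenser [ 0.364 -0.094  0.   ] 0.64
tape_dispenser [0.541 0.202 0.   ] 0.15
mug [0.738 0.092 0.06 ]
shar [0.369 0.036 0.06 ]
tape1 [ 0.365 -0.032  0.06 ]
tape2 [ 0.368 -0.153  0.06 ]
teal [ 0.339 -0.253  0.06 ]
pc [0.525 0.329 0.06 ]
[[ 0.434  0.     0.901]
 [-0.901  0.     0.434]
 [-0.    -1.     0.   ]]
```

```bash
cat >> h.py <<'E'
import json,sys
def rot(x,y):
    x=np.array(x,float);y=np.array(y,float);y/=np.linalg.norm(y);x-=y*(x@y);x/=np.linalg.norm(x)
    return np.stack([x,y,np.cross(x,y)],1)
def now():
    o=ctrl.get_obs(); R=Rn.from_quat(np.roll(o['eef_rot'],-1)).as_matrix(); 
    with open('log.txt','a') as f: f.write(json.dumps([list(map(float,o['q'])),list(map(float,o['eef_pos'])),R.tolist()])+'\n')
    return o,R
def inc(p,R,grasp=True,show=True):
    """target: grasp point (TCP+6mm y) p, rotation R -> increments"""
    o,R0=now(); p=np.array(p,float)
    if grasp: p=p-.006*R[:,1]
    s=R0.T@(p-o['eef_pos'])*100; a=Rn.from_matrix(R0.T@R).as_rotvec()
    if show: print('t',round(o['time_s'],2),'q',o['q'].round(2),'\n xyz',s.round(2),' a',a.round(3))
    return s,a
CUP=np.array([.515,-.0766]); CY=-.154
BOX=np.array([.516,-.282]); BY=-.153
ORG=np.array([.529,.2303]); OY=.032
def F(y): return np.array([np.cos(y),np.sin(y),0])
def L(y): return np.array([-np.sin(y),np.cos(y),0])
U=np.array([0,0,1.])
E
python3 - <<'E'
from h import *
inc([.45,-.07,.30],rot(L(CY),-U))
E
```

```text
t 1.05 q [-1.33  0.18  1.61  0.    1.35 -0.21] 
 xyz [-31.67  -4.97  37.51]  a [-0.    -2.539  0.   ]
```

Request:
apply_moves --increments '[{"x": -4,"y": -5,"z": 4.7,"ay": -0.18},{"x": -8,"y": -5,"z": 9.4,"ay": -0.36},{"x": -12,"y": -5,"z": 14.1,"ay": -0.54},{"x": -16,"y": -5,"z": 18.8,"ay": -0.72},{"x": -20,"y": -5,"z": 23.5,"ay": -0.9},{"x": -24,"y": -5,"z": 28.2,"ay": -1.08},{"x": -28,"y": -5,"z": 33,"ay": -1.26},{"x": -31.7,"y": -5,"z": 37.5,"ay": -1.44},{"x": -31.7,"y": -5,"z": 37.5,"ay": -1.62},{"x": -31.7,"y": -5,"z": 37.5,"ay": -1.8},{"x": -31.7,"y": -5,"z": 37.5,"ay": -1.98},{"x": -31.7,"y": -5,"z": 37.5,"ay": -2.16}]'

```text
invalid input
```

Run:
```python
from h import *
print(ctrl.get_obs()['eef_pos'])
inc([.45,-.07,.30],rot(L(CY),-U))
inc([.45,-.07,.30],rot(L(CY),F(CY)*np.cos(.44)-U*np.sin(.44)))
```

```text
[ 0.24948215 -0.51807141  0.25627583]
t 1.05 q [-1.33  0.18  1.61  0.    1.35 -0.21] 
 xyz [-31.67  -4.97  37.51]  a [-0.    -2.539  0.   ]
t 1.05 q [-1.33  0.18  1.61  0.    1.35 -0.21] 
 xyz [-31.98  -4.63  37.06]  a [-0.433 -2.195 -1.392]
```

Request:
apply_moves --increments '[{"x": -4,"y": -5,"z": 4.7,"ax": 0,"ay": -0.18,"az": 0,"grip": 0},{"x": -8,"y": -5,"z": 9.4,"ax": 0,"ay": -0.36,"az": 0,"grip": 0},{"x": -12,"y": -5,"z": 14.1,"ax": 0,"ay": -0.54,"az": 0,"grip": 0},{"x": -16,"y": -5,"z": 18.8,"ax": 0,"ay": -0.72,"az": 0,"grip": 0},{"x": -20,"y": -5,"z": 23.5,"ax": 0,"ay": -0.9,"az": 0,"grip": 0},{"x": -24,"y": -5,"z": 28.2,"ax": 0,"ay": -1.08,"az": 0,"grip": 0},{"x": -28,"y": -5,"z": 33,"ax": 0,"ay": -1.26,"az": 0,"grip": 0},{"x": -31.7,"y": -5,"z": 37.5,"ax": 0,"ay": -1.44,"az": 0,"grip": 0},{"x": -31.7,"y": -5,"z": 37.5,"ax": 0,"ay": -1.62,"az": 0,"grip": 0},{"x": -31.7,"y": -5,"z": 37.5,"ax": 0,"ay": -1.8,"az": 0,"grip": 0},{"x": -31.7,"y": -5,"z": 37.5,"ax": 0,"ay": -1.98,"az": 0,"grip": 0},{"x": -31.7,"y": -5,"z": 37.5,"ax": 0,"ay": -2.16,"az": 0,"grip": 0}]'

```text
time_s: 2.55
eef_pos: [0.4498, -0.0696, 0.3064]
eef_rot: [-0.613, 0.613, 0.353, -0.353]
wrist_force: [0.6, 0.0, 0.3]
opening: 1.0
```

Run:
```python
from h import *
print(ctrl.get_obs()['eef_pos'])
inc([.45,-.07,.30],rot(L(CY),-U))
inc([.45,-.07,.30],rot(L(CY),F(CY)*np.cos(.44)-U*np.sin(.44)))
```

```text
[ 0.44983928 -0.06956302  0.30636877]
t 2.55 q [-0.42 -0.14  1.83  0.    1.45 -1.46] 
 xyz [-0.03  0.04 -0.04]  a [ 0.    -0.373  0.   ]
t 2.55 q [-0.42 -0.14  1.83  0.    1.45 -1.46] 
 xyz [-0.23  0.38  0.47]  a [-1.117 -0.332 -0.21 ]
```

Run:
```python
from h import *
T=np.pi/4
R=rot(L(CY),F(CY)*np.cos(T)-U*np.sin(T))
G=np.r_[CUP,.092]
inc(G-.10*R[:,1]+.06*U,R)
```

```text
t 2.55 q [-0.42 -0.14  1.83  0.    1.45 -1.46] 
 xyz [-0.06  7.94  1.  ]  a [-0.776 -0.353 -0.146]
```

Request:
apply_moves --increments '[{"x": -0.01,"y": 1.6,"z": 0.2,"ax": -0.155,"ay": -0.07,"az": -0.03,"grip": 0},{"x": -0.02,"y": 3.2,"z": 0.4,"ax": -0.31,"ay": -0.14,"az": -0.06,"grip": 0},{"x": -0.04,"y": 4.8,"z": 0.6,"ax": -0.466,"ay": -0.212,"az": -0.088,"grip": 0},{"x": -0.05,"y": 6.4,"z": 0.8,"ax": -0.62,"ay": -0.282,"az": -0.117,"grip": 0},{"x": -0.06,"y": 7.9,"z": 1.0,"ax": -0.776,"ay": -0.353,"az": -0.146,"grip": 0},{"x": -0.06,"y": 7.9,"z": 1.0,"ax": -0.776,"ay": -0.353,"az": -0.146,"grip": 0}]'

```text
time_s: 3.3
eef_pos: [0.4397, -0.0647, 0.2257]
eef_rot: [-0.29, 0.702, 0.601, -0.249]
wrist_force: [0.0, -0.0, -0.5]
opening: 0.999
```

```bash
cat > kin.py <<'E'
from h import *
D=[json.loads(l) for l in open('log.txt')]
def fk(q,k):
    L1,L2,Lt,h,d,e=k
    Rz=lambda a:Rn.from_euler('z',a).as_matrix(); Ry=lambda a:Rn.from_euler('y',a).as_matrix()
    p=np.array([0,0,h]);R=Rz(q[0]); p=p+R@[0,d,0]
    R=R@Ry(q[1]); p=p+R@[0,0,L1]
    R=R@Ry(q[2]); p=p+R@[0,0,L2]+R@[e,0,0]
    R=R@Rz(q[3]); R=R@Ry(q[4]); R=R@Rz(q[5]); p=p+R@[0,0,Lt]
    # tool: y = approach (local z); x: at j's tool down x radial
    M=np.stack([R@[-1,0,0],R@[0,0,1],R@[0,1,0]],1)
    return p,M
def fitk():
    r=least_squares(lambda k:np.concatenate([fk(q,k)[0]-p for q,p,_ in D]),[.41,.5,.25,.21,.12,0]); return r.x,r
if __name__=='__main__':
    k,r=fitk(); print(k.round(4),np.abs(r.fun).max())
    for q,p,R in D[-3:]: print(np.abs(fk(q,k)[1]-np.array(R)).max().round(3), np.round(fk(q,k)[1],2).tolist(),np.round(R,2).tolist())
E
python3 - <<'E'
from h import *
now()
T=np.pi/4
R=rot(L(CY),F(CY)*np.cos(T)-U*np.sin(T))
G=np.r_[CUP,.092]
inc(G-.10*R[:,1]+.06*U,R)
inc(G,R)
vision.camera('side'); cv2.imwrite('pics/s1.png',vision.camera('side')[:,:,::-1])
E
python3 kin.py
```

```text
t 3.3 q [-0.66 -0.64  2.51  0.6   0.65 -2.45] 
 xyz [-0.02  0.   -0.18]  a [ 0.001 -0.    -0.   ]
t 3.3 q [-0.66 -0.64  2.51  0.6   0.65 -2.45] 
 xyz [-0.02 14.24  4.07]  a [ 0.001 -0.    -0.   ]
[0.4382 0.5145 0.2939 0.3134 0.1178 0.0855] 1.3509138252487674e-10
0.0 [[0.15, 0.7, -0.7], [0.99, -0.11, 0.11], [-0.0, -0.71, -0.71]] [[0.15, 0.7, -0.7], [0.99, -0.11, 0.11], [-0.0, -0.71, -0.71]]
0.0 [[0.15, 0.7, -0.7], [0.99, -0.11, 0.11], [-0.0, -0.71, -0.71]] [[0.15, 0.7, -0.7], [0.99, -0.11, 0.11], [-0.0, -0.71, -0.71]]
0.0 [[0.15, 0.7, -0.7], [0.99, -0.11, 0.11], [-0.0, -0.71, -0.71]] [[0.15, 0.7, -0.7], [0.99, -0.11, 0.11], [-0.0, -0.71, -0.71]]
```

View pics/s1.png

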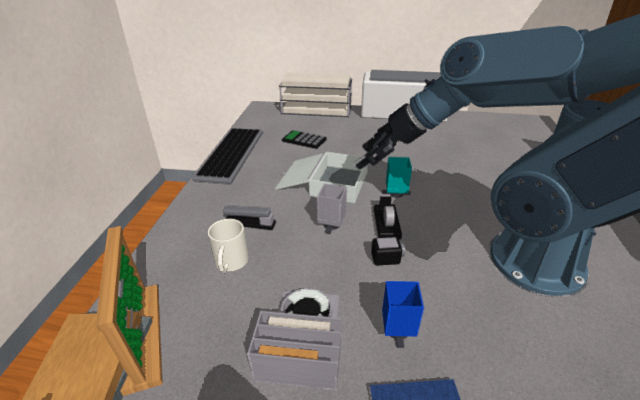

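```bash
cat > ik.py <<'E'
from kin import *
K,_=fitk()
lo=np.array([-2.99,-.89,.3,-1.14,0,-3.12]);hi=np.array([2.99,2.07,2.58,4.28,2.63,3.12])
def ik(p,R,q0):
    p=np.array(p)-.006*R[:,1]
    def res(q):
        a,M=fk(q,K); return np.r_[(a-p)*10,Rn.from_matrix(M.T@R).as_rotvec()]
    r=least_squares(res,np.clip(q0,lo+1e-6,hi-1e-6),bounds=(lo,hi)); return r.x,np.linalg.norm(r.fun)
def tiltR(head,t): return rot(L(head),F(head)*np.cos(t)-U*np.sin(t))
def path(ps,q,show=True):
    for n,p,R in ps:
        q2,e=ik(p,R,q); print(n,q2.round(2),'err',round(e,4),'dq',np.abs(q2-q).max().round(2)); q=q2
    return q
E
cat > plan.py <<'E'
from ik import *
q=ctrl.get_obs()['q']; T=np.pi/4
G=np.r_[CUP,.092]; R=tiltR(CY,T)
ps=[('grasp',G,R),('lift',G+U*.12,R)]
Gb=np.r_[BOX+.03*F(BY)[:2],.24]
for i in range(4): ps.append(('tobox%d'%i,G+U*.14+(Gb-G-U*.14)*(i+1)/4*[1,1,1],R))
for f in np.arange(20,181,20): ps.append(('roll%d'%f,Gb,R@Rn.from_rotvec([0,np.radians(f),0]).as_matrix()))
Rp=R@Rn.from_rotvec([0,np.pi,0]).as_matrix()
Gp=Gb.copy(); Gp[2]=.125
ps.append(('down',Gp,Rp))
for t in (10,20,25): ps.append(('pitch%d'%t,Gp,Rn.from_rotvec(-L(BY)*np.radians(t)).as_matrix()@Rp))
qp=path(ps,q)
R_=ps[-1][2]; print('cup z at pour: ', (R_@(R.T@U)).round(2))
# insertion
q2=path([('lift',G+U*.12,R)],q)
for s in np.linspace(0,1,6):
    hd=CY+(OY+np.pi/2-CY)*s; p=G+U*.13+(np.r_[ORG,.26]-G-U*.13)*s
    q2=path([('ins%.1f'%s,p,tiltR(hd,T))],q2)
for z in (.18,.116,.105): q2=path([('z',np.r_[ORG,z],tiltR(OY+np.pi/2,T))],q2)
for s in np.linspace(.2,1,5): q2=path([('tw%.1f'%s,np.r_[ORG,.104],tiltR(OY+np.pi/2*(1-s),T))],q2)
E
python3 plan.py
```

```text
grasp [-0.51  0.02  2.36  1.29  0.23 -3.12] err 0.0673 dq 0.69
lift [-0.53 -0.32  2.35  0.66  0.45 -2.45] err 0.0 dq 0.67
tobox0 [-0.67 -0.3   2.29  0.72  0.56 -2.59] err 0.0 dq 0.13
tobox1 [-0.77 -0.23  2.23  0.8   0.61 -2.73] err 0.0 dq 0.15
tobox2 [-0.86 -0.14  2.15  0.84  0.66 -2.84] err 0.0 dq 0.1
tobox3 [-0.93 -0.05  2.07  0.87  0.71 -2.91] err 0.0 dq 0.09
roll20 [-0.93 -0.05  2.07  0.87  0.71 -2.56] err 0.0 dq 0.35
roll40 [-0.93 -0.05  2.07  0.87  0.71 -2.21] err 0.0 dq 0.35
roll60 [-0.93 -0.05  2.07  0.87  0.71 -1.86] err 0.0 dq 0.35
roll80 [-0.93 -0.05  2.07  0.87  0.71 -1.51] err 0.0 dq 0.35
roll100 [-0.93 -0.05  2.07  0.87  0.71 -1.16] err 0.0 dq 0.35
roll120 [-0.93 -0.05  2.07  0.87  0.71 -0.81] err 0.0 dq 0.35
roll140 [-0.93 -0.05  2.07  0.87  0.71 -0.46] err 0.0 dq 0.35
roll160 [-0.93 -0.05  2.07  0.87  0.71 -0.12] err 0.0 dq 0.35
roll180 [-0.93 -0.05  2.07  0.87  0.71  0.23] err 0.0 dq 0.35
down [-0.93  0.18  2.12  1.21  0.56 -0.18] err 0.0 dq 0.42
pitch10 [-0.99  0.23  2.19  1.63  0.66 -0.64] err 0.0 dq 0.45
pitch20 [-1.05  0.32  2.24  1.9   0.84 -0.96] err 0.0 dq 0.3
[... 325 characters left out ...]
 err 0.003 dq 0.26
ins0.6 [-0.39 -0.14  2.09  0.76  1.09 -3.12] err 0.1175 dq 0.15
ins0.8 [-0.24 -0.01  1.92  0.66  1.24 -3.12] err 0.2356 dq 0.17
ins1.0 [-0.09  0.15  1.72  0.58  1.4  -3.12] err 0.3586 dq 0.2
z [-0.05  0.24  1.76  0.53  1.26 -3.12] err 0.4252 dq 0.14
z [-0.03  0.34  1.78  0.5   1.15 -3.12] err 0.4729 dq 0.11
z [-0.02  0.36  1.78  0.49  1.13 -3.12] err 0.4806 dq 0.02
tw0.2 [-0.06  0.26  1.93  0.65  0.93 -3.12] err 0.3292 dq 0.2
tw0.4 [-0.06  0.18  2.08  0.84  0.71 -3.12] err 0.1969 dq 0.22
tw0.6 [-0.01  0.13  2.19  1.08  0.46 -3.12] err 0.0905 dq 0.25
tw0.8 [ 0.12  0.12  2.25  1.39  0.15 -3.12] err 0.0249 dq 0.31
tw1.0 [ 0.2   0.13  2.24  1.35  0.   -2.8 ] err 0.1222 dq 0.32
```

```bash
cat > search.py <<'E'
from ik import *
seeds=[np.array(s) for s in ([-.5,-.1,2.2,.6,.6,-2.4],[0,.3,1.8,0,1.2,0],[0,.3,1.8,1.5,1.2,1.5],[0,.3,1.8,3,1.,0],[.3,.3,1.8,-.8,1.,2.])]
def best(p,R):
    b=None
    for s in seeds:
        q,e=ik(p,R,s)
        if e<1e-3:
            m=min(min((q-lo)[[3,5]].min(),(hi-q)[[1,2,3,4,5]].min()),(q[4])*1.0,(q-lo)[1:3].min())
            if b is None or m>b[0]: b=(m,q)
    return b
def X(R): return R@np.diag([-1,1,-1.])
G=np.r_[CUP,.094]
res={}
for Td in (45,55,65,75,90):
  T=np.radians(Td)
  for k in range(4):
   for sx in (0,1):
    f=(lambda R:X(R)) if sx else (lambda R:R)
    g=best(G,f(tiltR(CY+k*np.pi/2,T)))
    # lugs along y'; heading H -> lug heading offset. final: lugs along +-y_org -> heading = OY+k*pi/2 or +pi
    out=[]
    for fl in (0,1):
        hd=OY+k*np.pi/2+fl*np.pi
        i1=best(np.r_[ORG,.125],f(tiltR(hd+np.pi/2,T)));im=best(np.r_[ORG,.105],f(tiltR(hd+np.pi/4,T)));i2=best(np.r_[ORG,.105],f(tiltR(hd,T)))
        out.append([None if a is None else round(a[0],2) for a in (i1,im,i2)])
    print(Td,k,sx,'grasp',None if g is None else (round(g[0],2),g[1].round(2)),out)
E
python3 search.py
```

```text
45 0 0 grasp (np.float64(0.18), array([-0.53,  0.03,  2.4 ,  1.7 ,  0.27,  2.73])) [[np.float64(0.6), np.float64(0.34), None], [np.float64(0.47), np.float64(0.75), np.float64(0.69)]]
45 0 1 grasp (np.float64(0.18), array([-0.53,  0.03,  2.4 ,  1.7 ,  0.27, -0.41])) [[np.float64(0.75), np.float64(0.38), None], [np.float64(0.47), np.float64(0.75), np.float64(0.69)]]
45 1 0 grasp (np.float64(0.81), array([-0.75,  0.49,  1.77,  0.63,  1.42,  2.27])) [[np.float64(0.66), np.float64(0.95), np.float64(0.63)], [None, np.float64(0.13), np.float64(0.47)]]
45 1 1 grasp (np.float64(0.81), array([-0.75,  0.49,  1.77,  0.63,  1.42, -0.87])) [[np.float64(0.66), np.float64(0.95), np.float64(0.74)], [None, np.float64(0.13), np.float64(0.47)]]
45 2 0 grasp (np.float64(0.77), array([-0.31,  0.78,  1.28, -0.12,  1.86,  1.43])) [[np.float64(0.47), np.float64(0.75), np.float64(0.69)], [np.float64(0.6), np.float64(0.34), None]]
45 2 1 grasp (np.float64(0.77), array([-0.31,  0.78,  1.28, -0.12,  1.86, -1.72])) [[np.float64(0.47), np.float64(0.75), np.float64(0.69)], [np.float64(0.75), np.float64(0.38), None]
[... 5923 characters left out ...]
 [[np.float64(0.88), np.float64(0.87), np.float64(0.87)], [np.float64(0.15), np.float64(0.87), np.float64(0.87)]]
90 2 1 grasp (np.float64(0.72), array([-0.38,  0.26,  1.86, -0.  ,  1.02, -1.79])) [[np.float64(0.15), np.float64(0.87), np.float64(0.87)], [np.float64(0.88), np.float64(0.87), np.float64(0.87)]]
90 3 0 grasp (np.float64(0.72), array([-0.38,  0.26,  1.86, -0.  ,  1.02, -0.22])) [[np.float64(0.88), np.float64(0.87), np.float64(0.87)], [np.float64(0.88), np.float64(0.59), np.float64(0.15)]]
90 3 1 grasp (np.float64(0.2), array([-0.38,  0.26,  1.86,  0.  ,  1.02,  2.92])) [[np.float64(0.88), np.float64(0.59), np.float64(0.15)], [np.float64(0.88), np.float64(0.87), np.float64(0.87)]]
```

```bash
cat > plan2.py <<'E'
from ik import *
def run(Td,k,sx,fl,rs,ph):
    T=np.radians(Td); f=(lambda R:R@np.diag([-1,1,-1.])) if sx else (lambda R:R)
    H=CY+k*np.pi/2
    G=np.r_[CUP,.094]; R=f(tiltR(H,T))
    q,e=ik(G,R,np.array([-.1,.35,1.8,-.5,1.,.3 if sx==0 else -2.8]))
    ps=[('grasp',G,R),('lift',G+U*.14,R)]
    mouth=.014
    Gb=np.r_[BOX-.025*L(BY)[:2],.24]
    for i in range(3): ps.append(('tobox%d'%i,G+U*.14+(Gb-G-U*.14)*(i+1)/3,R))
    for a in np.arange(30,181,30): ps.append(('roll%d'%a,Gb,R@Rn.from_rotvec([0,rs*np.radians(a),0]).as_matrix()))
    Rp=ps[-1][2]; Gp=Gb.copy(); Gp[2]=.125
    ps.append(('down',Gp,Rp))
    for t in range(10,ph+1,10): ps.append(('pitch%d'%t,Gp,Rn.from_rotvec(-L(H)*np.radians(-t)*-1).as_matrix()@Rp))
    path(ps,q); Rl=ps[-1][2]; print('tool y',Rl[:,1].round(2),'cup z at pour: ', (Rl@(R.T@U)).round(2))
    q2=path([('lift',G+U*.14,R)],q)
    hd=OY+k*np.pi/2+fl*np.pi
    hd=(hd+np.pi/2-H+np.pi)%(2*np.pi)-np.pi+H-np.pi/2
    for s in np.linspace(0,1,5):
        q2=path([('ins%.1f'%s,G+U*.14+(np.r_[ORG,.26]-G-U*.14)*s,f(tiltR(H+(hd+np.pi/2-H)*s,T)))],q2)
    for z in (.18,.125): q2=path([('z',np.r_[ORG,z],f(tiltR(hd+np.pi/2,T)))],q2)
    for s in np.linspace(0,1,5): q2=path([('tw%.1f'%s,np.r_[ORG,.105],f(tiltR(hd+np.pi/2*(1-s),T)))],q2)
if __name__=='__main__':
    a=list(map(int,sys.argv[1:])); run(*a)
E
python3 plan2.py 60 3 0 0 -1 50; echo; python3 plan2.py 60 3 0 1 1 50
```

```text
grasp [-0.09  0.37  1.81 -0.6   1.08  0.39] err 0.0 dq 0.0
lift [-0.09  0.17  1.74 -0.54  1.31  0.23] err 0.0 dq 0.23
tobox0 [-0.23  0.15  1.75 -0.55  1.24  0.11] err 0.0 dq 0.14
tobox1 [-0.37  0.16  1.74 -0.56  1.18 -0.01] err 0.0 dq 0.14
tobox2 [-0.5   0.19  1.7  -0.55  1.12 -0.13] err 0.0 dq 0.13
roll30 [-0.5   0.19  1.7  -0.55  1.12 -0.66] err 0.0 dq 0.52
roll60 [-0.5   0.19  1.7  -0.55  1.12 -1.18] err 0.0 dq 0.52
roll90 [-0.5   0.19  1.7  -0.55  1.12 -1.71] err 0.0 dq 0.52
roll120 [-0.5   0.19  1.7  -0.55  1.12 -2.23] err 0.0 dq 0.52
roll150 [-0.5   0.19  1.7  -0.55  1.12 -2.75] err 0.0 dq 0.52
roll180 [-0.46  0.21  1.71 -0.64  1.11 -3.12] err 0.1062 dq 0.37
down [-0.5   0.35  1.77 -0.63  0.93 -3.12] err 0.0067 dq 0.18
pitch10 [-0.43  0.39  1.79 -0.86  0.95 -2.9 ] err 0.0 dq 0.23
pitch20 [-0.36  0.46  1.79 -1.08  1.02 -2.68] err 0.0 dq 0.22
pitch30 [-0.32  0.53  1.75 -1.14  1.13 -2.6 ] err 0.0953 dq 0.11
pitch40 [-0.3   0.6   1.67 -1.14  1.25 -2.57] err 0.2344 dq 0.12
pitch50 [-0.28  0.68  1.6  -1.14  1.37 -2.53] err 0.3716 dq 0.12
tool y [-0.15 -0.97 -0.17] cup z at pour:  [ 0
[... 1947 characters left out ...]
.23] err 0.0 dq 0.23
ins0.0 [-0.09  0.17  1.74 -0.54  1.31  0.23] err 0.0 dq 0.0
ins0.2 [ 0.02  0.29  1.58 -0.45  1.56  0.6 ] err 0.0 dq 0.36
ins0.5 [ 0.09  0.4   1.42 -0.31  1.75  0.95] err 0.0 dq 0.35
ins0.8 [ 0.13  0.48  1.3  -0.13  1.87  1.32] err 0.0 dq 0.37
ins1.0 [0.17 0.52 1.23 0.07 1.91 1.71] err 0.0 dq 0.39
z [0.17 0.59 1.29 0.07 1.78 1.7 ] err 0.0 dq 0.13
z [0.17 0.65 1.31 0.07 1.7  1.7 ] err 0.0 dq 0.09
tw0.0 [0.17 0.68 1.32 0.07 1.67 1.7 ] err 0.0 dq 0.03
tw0.2 [0.09 0.63 1.4  0.22 1.59 1.97] err 0.0 dq 0.28
tw0.5 [0.02 0.55 1.52 0.36 1.47 2.23] err 0.0 dq 0.26
tw0.8 [-0.04  0.46  1.67  0.48  1.31  2.48] err 0.0 dq 0.25
tw1.0 [-0.07  0.35  1.82  0.59  1.11  2.73] err 0.0 dq 0.25
```

```bash
sed -i 's/BOX-.025\*L(BY)/BOX+(.025 if k==1 else -.025)*L(BY)/; s/np.array(\[-.1,.35,1.8,-.5,1.,.3 if sx==0 else -2.8\])/np.array([-.65,.38,1.8,.5,1.25,2.4 if sx==0 else -.7])/' plan2.py; python3 plan2.py 60 1 1 0 1 50|cut -c1-90; echo; python3 plan2.py 60 1 1 0 -1 50 | head -18
```

```text
grasp [-0.65  0.37  1.82  0.48  1.26 -0.72] err 0.0 dq 0.0
lift [-0.65  0.16  1.75  0.46  1.51 -0.59] err 0.0 dq 0.25
tobox0 [-0.73  0.22  1.67  0.43  1.55 -0.65] err 0.0 dq 0.08
tobox1 [-0.81  0.29  1.58  0.41  1.6  -0.71] err 0.0 dq 0.09
tobox2 [-0.87  0.37  1.48  0.39  1.65 -0.75] err 0.0 dq 0.1
roll30 [-0.87  0.37  1.48  0.39  1.65 -0.23] err 0.0 dq 0.52
roll60 [-0.87  0.37  1.48  0.39  1.65  0.29] err 0.0 dq 0.52
roll90 [-0.87  0.37  1.48  0.39  1.65  0.82] err 0.0 dq 0.52
roll120 [-0.87  0.37  1.48  0.39  1.65  1.34] err 0.0 dq 0.52
roll150 [-0.87  0.37  1.48  0.39  1.65  1.86] err 0.0 dq 0.52
roll180 [-0.87  0.37  1.48  0.39  1.65  2.39] err 0.0 dq 0.52
down [-0.87  0.51  1.54  0.39  1.46  2.31] err 0.0 dq 0.19
pitch10 [-0.92  0.59  1.48  0.48  1.59  2.26] err 0.0 dq 0.13
pitch20 [-0.96  0.68  1.42  0.57  1.72  2.22] err 0.0 dq 0.13
pitch30 [-0.99  0.78  1.37  0.65  1.84  2.2 ] err 0.0 dq 0.12
pitch40 [-1.01  0.88  1.31  0.73  1.96  2.19] err 0.0 dq 0.12
pitch50 [-1.02  0.97  1.26  0.82  2.08  2.2 ] err 0.0 dq 0.12
tool y [ 0.15  0.97 -0.17] cup z at pour:  [-0.14 -0.93 -0.34]
[... 1199 characters left out ...]
oll90 [-0.87  0.37  1.48  0.39  1.65 -2.33] err 0.0 dq 0.52
roll120 [-0.87  0.37  1.48  0.39  1.65 -2.85] err 0.0 dq 0.52
roll150 [-0.83  0.37  1.45  0.32  1.65 -3.12] err 0.2321 dq 0.27
roll180 [-0.73  0.32  1.47  0.15  1.55 -3.12] err 0.7094 dq 0.17
down [-0.68  0.43  1.57  0.05  1.3  -3.12] err 0.7263 dq 0.26
pitch10 [-0.75  0.5   1.49  0.2   1.45 -3.12] err 0.821 dq 0.15
pitch20 [-0.84  0.62  1.4   0.36  1.64 -3.12] err 0.8936 dq 0.19
pitch30 [-0.92  0.77  1.3   0.55  1.85 -3.12] err 0.9387 dq 0.21
pitch40 [-0.97  0.94  1.2   0.74  2.06 -3.12] err 0.9533 dq 0.21
pitch50 [-0.99  1.13  1.09  0.96  2.28 -3.12] err 0.9364 dq 0.22
tool y [ 0.15  0.97 -0.17] cup z at pour:  [-0.14 -0.93 -0.34]
```

```bash
cat >> ik.py <<'E'
T60=np.radians(60); H1=CY+np.pi/2
def RT(h): return tiltR(h,T60)@np.diag([-1,1,-1.])
RG=RT(H1); G=np.r_[CUP,.093]
E
python3 - <<'E'
from ik import *
s,a=inc(G+.15*U-.04*RG[:,1],RG); print(np.linalg.norm(a)/.186)
o=ctrl.get_obs(); path([('pre',G+.15*U-.04*RG[:,1],RG)],o['q'])
E
```

```text
t 3.4 q [-0.66 -0.64  2.51  0.6   0.65 -2.44] 
 xyz [-2.29  1.36 -9.4 ]  a [1.014 1.65  0.217]
10.477821545681696
pre [-0.68  0.13  1.69  0.45  1.6  -0.58] err 0.0 dq 1.86
```

Request:
apply_moves --increments '[{"x": -0.5,"y": 0.3,"z": -2,"ax": 0.09,"ay": 0.15,"az": 0.02,"grip": 0},{"x": -1,"y": 0.6,"z": -4,"ax": 0.18,"ay": 0.3,"az": 0.04,"grip": 0},{"x": -1.5,"y": 0.9,"z": -6,"ax": 0.276,"ay": 0.45,"az": 0.06,"grip": 0},{"x": -2,"y": 1.2,"z": -8,"ax": 0.37,"ay": 0.6,"az": 0.08,"grip": 0},{"x": -2.3,"y": 1.4,"z": -9.4,"ax": 0.461,"ay": 0.75,"az": 0.1,"grip": 0},{"x": -2.3,"y": 1.4,"z": -9.4,"ax": 0.553,"ay": 0.9,"az": 0.12,"grip": 0},{"x": -2.3,"y": 1.4,"z": -9.4,"ax": 0.645,"ay": 1.05,"az": 0.14,"grip": 0},{"x": -2.3,"y": 1.4,"z": -9.4,"ax": 0.737,"ay": 1.2,"az": 0.158,"grip": 0},{"x": -2.3,"y": 1.4,"z": -9.4,"ax": 0.83,"ay": 1.35,"az": 0.178,"grip": 0},{"x": -2.3,"y": 1.36,"z": -9.4,"ax": 0.922,"ay": 1.5,"az": 0.197,"grip": 0},{"x": -2.29,"y": 1.36,"z": -9.4,"ax": 1.014,"ay": 1.65,"az": 0.217,"grip": 0},{"x": -2.29,"y": 1.36,"z": -9.4,"ax": 1.014,"ay": 1.65,"az": 0.217,"grip": 0}]'

```text
time_s: 4.9
eef_pos: [0.5118, -0.1006, 0.282]
eef_rot: [0.863, -0.499, 0.04, -0.066]
wrist_force: [-0.2, -0.6, -0.1]
opening: 0.999
```

Run:
```python
from ik import *
inc(G+.15*U-.04*RG[:,1],RG)
inc(G,RG)
im=vision.camera('side'); cv2.imwrite('pics/s2.png',im[100:350,200:520,::-1].repeat(2,0).repeat(2,1))
im=vision.camera('top'); cv2.imwrite('pics/t2.png',im[:,:,::-1])
```

```text
t 4.9 q [-0.68  0.13  1.69  0.45  1.6  -0.58] 
 xyz [-0.05 -0.01  0.14]  a [ 0.001 -0.002 -0.002]
t 4.9 q [-0.68  0.13  1.69  0.45  1.6  -0.58] 
 xyz [-1.000e-02  1.699e+01 -7.340e+00]  a [ 0.001 -0.002 -0.002]
```

View pics/s2.png

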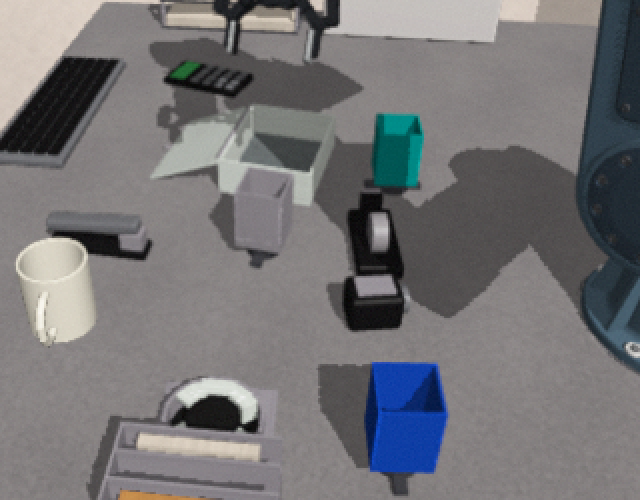

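View pics/t2.png

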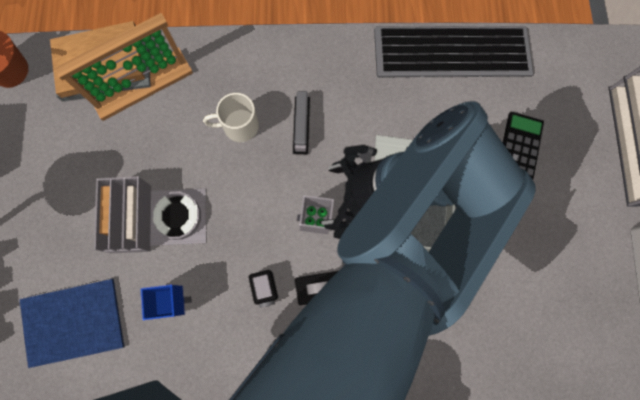

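Request:
apply_moves --increments '[{"x": 0,"y": 4.2,"z": -1.8,"ax": 0,"ay": -0.002,"az": -0.002,"grip": 0},{"x": 0,"y": 8.5,"z": -3.6,"ax": 0.001,"ay": -0.002,"az": -0.002,"grip": 0},{"x": 0,"y": 12.7,"z": -5.5,"ax": 0.001,"ay": -0.002,"az": -0.002,"grip": 0},{"x": 0,"y": 15.5,"z": -6.7,"ax": 0.001,"ay": -0.002,"az": -0.002,"grip": 0},{"x": 0,"y": 17,"z": -7.34,"ax": 0.001,"ay": -0.002,"az": -0.002,"grip": 0},{"x": 0,"y": 17,"z": -7.34,"ax": 0.001,"ay": -0.002,"az": -0.002,"grip": 0}]'

```text
time_s: 5.75
eef_pos: [0.5149, -0.0783, 0.0987]
eef_rot: [0.863, -0.499, 0.036, -0.065]
wrist_force: [0.8, -0.3, 0.5]
opening: 0.999
```

Run:
```python
from ik import *
inc(G,RG)
print(ctrl.get_obs()['wrist_force'].round(1))
im=vision.camera('side'); cv2.imwrite('pics/s3.png',im[100:350,200:520,::-1].repeat(2,0).repeat(2,1))
```

```text
t 5.75 q [-0.65  0.37  1.82  0.48  1.25 -0.72] 
 xyz [-0.02 -0.02 -0.13]  a [0.002 0.006 0.   ]
[ 0.8 -0.3  0.5]
```

View pics/s3.png

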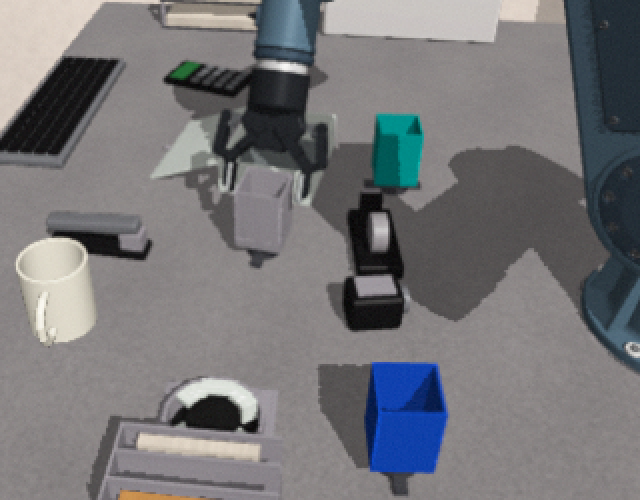

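Request:
apply_moves --increments '[{"x": 0,"y": 0,"z": 0,"ax": 0,"ay": 0.006,"az": 0,"grip": 0.3},{"x": 0,"y": 0,"z": 0,"ax": 0,"ay": 0.006,"az": 0,"grip": 1},{"x": 0,"y": 0,"z": 0,"ax": 0,"ay": 0.006,"az": 0,"grip": 1},{"x": 0,"y": 0,"z": 0,"ax": 0,"ay": 0.006,"az": 0,"grip": 1},{"x": 0,"y": 0,"z": 0,"ax": 0,"ay": 0.006,"az": 0,"grip": 1},{"x": 0,"y": 0,"z": 0,"ax": 0,"ay": 0.006,"az": 0,"grip": 1}]'

```text
time_s: 6.55
eef_pos: [0.5164, -0.0798, 0.1013]
eef_rot: [0.863, -0.5, 0.037, -0.068]
wrist_force: [-2.0, -0.7, 5.6]
opening: 0.717
```

Run:
```python
from ik import *
inc(G,RG)
inc(G+U*.14,RG)
o=ctrl.get_obs();print(o['wrist_force'].round(1),o['torque'].round(2),o['opening'])
im=vision.camera('side'); cv2.imwrite('pics/s4.png',im[150:250,270:400,::-1].repeat(5,0).repeat(5,1))
```

```text
t 6.55 q [-0.65  0.37  1.82  0.48  1.26 -0.71] 
 xyz [-0.19  0.27 -0.16]  a [0.003 0.001 0.004]
t 6.55 q [-0.65  0.37  1.82  0.48  1.26 -0.71] 
 xyz [ -0.13 -11.88   6.8 ]  a [0.003 0.001 0.004]
[-2.  -0.7  5.6] [-0.06  0.19  0.17] 0.716850357642621
```

View pics/s4.png

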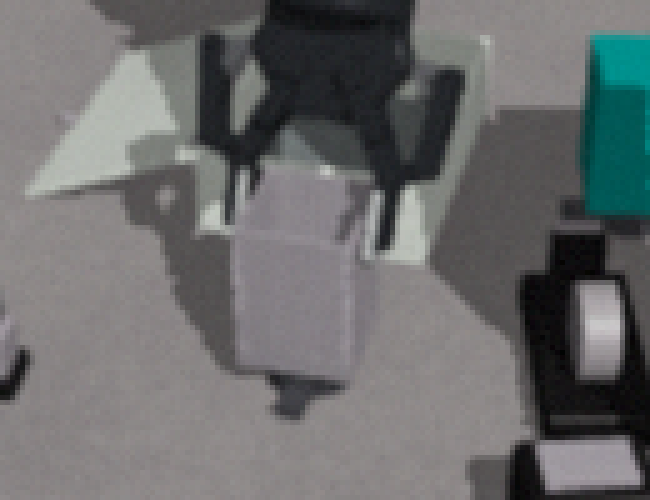

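Request:
apply_moves --increments '[{"x": 0,"y": -1.7,"z": 1,"ax": 0,"ay": 0,"az": 0,"grip": 1},{"x": 0,"y": -3.4,"z": 2,"ax": 0,"ay": 0,"az": 0,"grip": 1},{"x": 0,"y": -6,"z": 3.4,"ax": 0,"ay": 0,"az": 0,"grip": 1},{"x": 0,"y": -9,"z": 5.1,"ax": 0,"ay": 0,"az": 0,"grip": 1},{"x": 0,"y": -11.9,"z": 6.8,"ax": 0,"ay": 0,"az": 0,"grip": 1},{"x": 0,"y": -11.9,"z": 6.8,"ax": 0,"ay": 0,"az": 0,"grip": 1}]'

```text
time_s: 7.35
eef_pos: [0.5173, -0.0808, 0.2421]
eef_rot: [0.862, -0.502, 0.034, -0.07]
wrist_force: [-0.4, -0.1, -3.8]
opening: 0.719
```

Run:
```python
from ik import *
Gb=np.r_[BOX+.025*L(BY)[:2],.24]
inc(Gb,RG)
o=ctrl.get_obs();print(o['wrist_force'].round(1),o['torque'].round(2),o['opening'])
im=vision.camera('side'); cv2.imwrite('pics/s5.png',im[80:250,240:420,::-1].repeat(4,0).repeat(4,1)[:600])
```

```text
t 7.35 q [-0.65  0.16  1.74  0.46  1.5  -0.59] 
 xyz [  2.97  -8.98 -15.25]  a [0.007 0.005 0.01 ]
[-0.4 -0.1 -3.8] [-0.51  0.07 -0.01] 0.7185490988708387
```

View pics/s5.png

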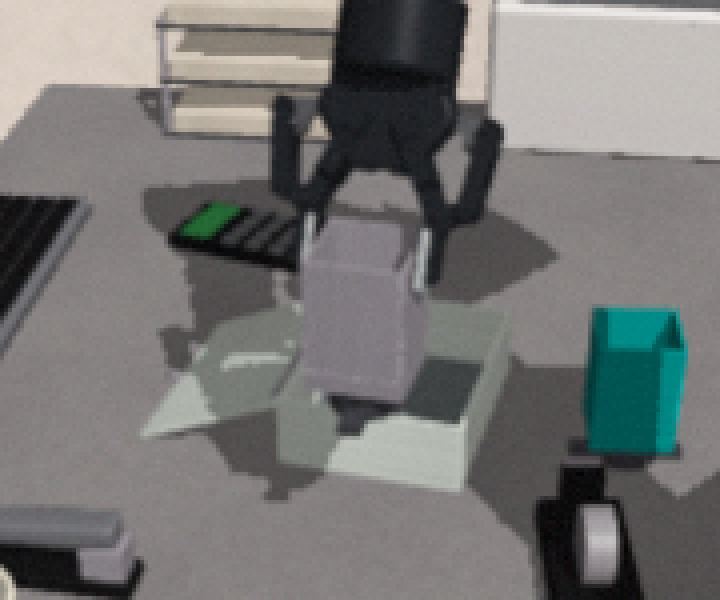

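Request:
apply_moves --increments '[{"x": 0.4,"y": -1.3,"z": -2.2,"ax": 0.007,"ay": 0.005,"az": 0.01,"grip": 1},{"x": 1.2,"y": -3.6,"z": -6,"ax": 0.007,"ay": 0.005,"az": 0.01,"grip": 1},{"x": 2.0,"y": -6,"z": -10,"ax": 0.007,"ay": 0.005,"az": 0.01,"grip": 1},{"x": 2.6,"y": -7.9,"z": -13.3,"ax": 0.007,"ay": 0.005,"az": 0.01,"grip": 1},{"x": 2.97,"y": -9,"z": -15.25,"ax": 0.007,"ay": 0.005,"az": 0.01,"grip": 1},{"x": 2.97,"y": -9,"z": -15.25,"ax": 0.007,"ay": 0.1,"az": 0.01,"grip": 1},{"x": 2.97,"y": -9,"z": -15.25,"ax": 0.007,"ay": 0.28,"az": 0.01,"grip": 1},{"x": 2.97,"y": -9,"z": -15.25,"ax": 0.005,"ay": 0.46,"az": 0.01,"grip": 1},{"x": 2.97,"y": -9,"z": -15.25,"ax": 0.005,"ay": 0.64,"az": 0.01,"grip": 1},{"x": 2.97,"y": -9,"z": -15.25,"ax": 0.005,"ay": 0.82,"az": 0.01,"grip": 1},{"x": 2.97,"y": -9,"z": -15.25,"ax": 0.005,"ay": 1.0,"az": 0.01,"grip": 1},{"x": 2.97,"y": -9,"z": -15.25,"ax": 0.005,"ay": 1.18,"az": 0.01,"grip": 1}]'

```text
time_s: 8.9
eef_pos: [0.5177, -0.2592, 0.2408]
eef_rot: [0.696, -0.375, 0.515, -0.332]
wrist_force: [-0.1, -0.0, -3.9]
opening: 0.719
```

Run:
```python
from ik import *
Gb=np.r_[BOX+.025*L(BY)[:2],.24]
for f in (170,180): inc(Gb,RG@Rn.from_rotvec([0,np.radians(f),0]).as_matrix())
o=ctrl.get_obs();print(o['eef_pos'],o['wrist_force'].round(1),o['torque'].round(2),o['opening'])
```

```text
t 8.9 q [-0.87  0.37  1.48  0.39  1.65  0.42] 
 xyz [-0.08 -0.42  0.22]  a [ 0.003  1.783 -0.005]
t 8.9 q [-0.87  0.37  1.48  0.39  1.65  0.42] 
 xyz [-0.08 -0.42  0.22]  a [ 0.004  1.957 -0.005]
[ 0.5177032  -0.25923759  0.24080149] [-0.1 -0.  -3.9] [-0.53  0.01  0.06] 0.7189766438563182
```

Request:
apply_moves --increments '[{"x": 0,"y": -0.3,"z": 0.1,"ax": 0,"ay": 0.18,"az": 0,"grip": 1},{"x": 0,"y": -0.3,"z": 0.1,"ax": 0,"ay": 0.36,"az": 0,"grip": 1},{"x": 0,"y": -0.3,"z": 0.1,"ax": 0,"ay": 0.54,"az": 0,"grip": 1},{"x": 0,"y": -0.3,"z": 0.1,"ax": 0,"ay": 0.72,"az": 0,"grip": 1},{"x": 0,"y": -0.3,"z": 0.1,"ax": 0,"ay": 0.9,"az": 0,"grip": 1},{"x": 0,"y": -0.3,"z": 0.1,"ax": 0,"ay": 1.08,"az": 0,"grip": 1},{"x": 0,"y": -0.3,"z": 0.1,"ax": 0,"ay": 1.26,"az": 0,"grip": 1},{"x": 0,"y": -0.3,"z": 0.1,"ax": 0,"ay": 1.44,"az": 0,"grip": 1},{"x": 0,"y": -0.3,"z": 0.1,"ax": 0,"ay": 1.62,"az": 0,"grip": 1},{"x": 0,"y": -0.3,"z": 0.1,"ax": 0,"ay": 1.8,"az": 0,"grip": 1},{"x": 0,"y": -0.3,"z": 0.1,"ax": 0.003,"ay": 1.957,"az": -0.005,"grip": 1},{"x": 0,"y": -0.3,"z": 0.1,"ax": 0.003,"ay": 1.957,"az": -0.005,"grip": 1}]'

```text
time_s: 10.4
eef_pos: [0.5178, -0.26, 0.2419]
eef_rot: [-0.039, 0.065, 0.864, -0.498]
wrist_force: [0.1, -0.8, -2.8]
opening: 0.717
```

Run:
```python
from ik import *
Gp=np.r_[BOX+.03*L(BY)[:2],.13]
Rp=RG@Rn.from_rotvec([0,np.pi,0]).as_matrix()
for t in (0,20,30,45,52):
    R=Rn.from_rotvec(L(H1)*np.radians(-t)).as_matrix()@Rp
    if t: inc(Gp,R); print(t,'toolY',R[:,1].round(2),'cupz',(R@RG.T@U).round(2))
im=vision.camera('side'); cv2.imwrite('pics/s6.png',im[80:250,240:420,::-1].repeat(4,0).repeat(4,1)[:600])
```

```text
t 10.4 q [-0.87  0.37  1.48  0.39  1.65  2.38] 
 xyz [-0.17  9.52  5.13]  a [-0.347  0.     0.003]
20 toolY [ 0.12  0.76 -0.64] cupz [-0.15 -0.97  0.17]
t 10.4 q [-0.87  0.37  1.48  0.39  1.65  2.38] 
 xyz [-0.17  9.56  5.22]  a [-0.522 -0.     0.003]
30 toolY [ 0.13  0.86 -0.5 ] cupz [-0.15 -0.99 -0.  ]
t 10.4 q [-0.87  0.37  1.48  0.39  1.65  2.38] 
 xyz [-0.17  9.66  5.35]  a [-0.784 -0.     0.003]
45 toolY [ 0.15  0.95 -0.26] cupz [-0.15 -0.95 -0.26]
t 10.4 q [-0.87  0.37  1.48  0.39  1.65  2.38] 
 xyz [-0.17  9.71  5.4 ]  a [-0.906 -0.001  0.003]
52 toolY [ 0.15  0.98 -0.14] cupz [-0.14 -0.92 -0.37]
```

View pics/s6.png

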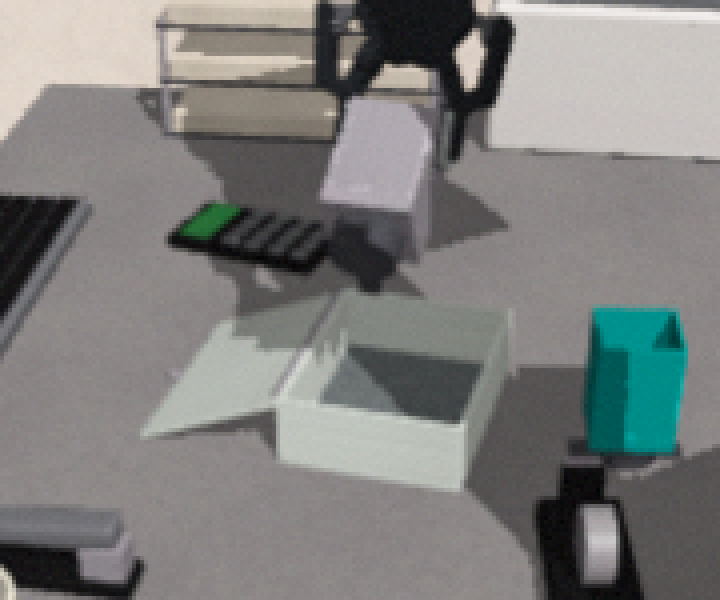

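Request:
apply_moves --increments '[{"x": 0,"y": 0,"z": 0,"ax": -0.12,"ay": 0,"az": 0.003,"grip": 1},{"x": 0,"y": 0,"z": 0,"ax": -0.24,"ay": 0,"az": 0.003,"grip": 1},{"x": 0,"y": 1.5,"z": 0.8,"ax": -0.35,"ay": 0,"az": 0.003,"grip": 1},{"x": 0,"y": 4.5,"z": 2.4,"ax": -0.35,"ay": 0,"az": 0.003,"grip": 1},{"x": -0.1,"y": 7.5,"z": 4,"ax": -0.35,"ay": 0,"az": 0.003,"grip": 1},{"x": -0.17,"y": 9.1,"z": 4.9,"ax": -0.38,"ay": 0,"az": 0.003,"grip": 1},{"x": -0.17,"y": 9.2,"z": 5,"ax": -0.46,"ay": 0,"az": 0.003,"grip": 1},{"x": -0.17,"y": 9.2,"z": 5.1,"ax": -0.54,"ay": 0,"az": 0.003,"grip": 1},{"x": -0.17,"y": 9.2,"z": 5.1,"ax": -0.6,"ay": 0,"az": 0.003,"grip": 1},{"x": -0.17,"y": 9.2,"z": 5.1,"ax": -0.66,"ay": 0,"az": 0.003,"grip": 1},{"x": -0.17,"y": 9.2,"z": 5.1,"ax": -0.7,"ay": 0,"az": 0.003,"grip": 1},{"x": -0.17,"y": 9.2,"z": 5.1,"ax": -0.7,"ay": 0,"az": 0.003,"grip": 1}]'

```text
time_s: 11.95
eef_pos: [0.5196, -0.2583, 0.1361]
eef_rot: [-0.012, 0.075, 0.982, -0.171]
wrist_force: [0.9, -0.4, -2.6]
opening: 0.718
```

```bash
cat > look.py <<'E'
from ik import *
n=sys.argv[1]
o=ctrl.get_obs();print(o['time_s'],o['eef_pos'],o['wrist_force'].round(1),o['torque'].round(2),o['opening'])
im=vision.camera('side'); cv2.imwrite(f'pics/s{n}.png',im[80:230,240:420,::-1].repeat(4,0).repeat(4,1))
im=vision.camera('top'); cv2.imwrite(f'pics/t{n}.png',im[100:300,300:500,::-1].repeat(3,0).repeat(3,1))
E
python3 look.py 7
```

```text
11.95 [ 0.51961775 -0.25825212  0.1360866 ] [ 0.9 -0.4 -2.6] [-0.99  0.19 -0.01] 0.7177169595581565
```

View pics/s7.png

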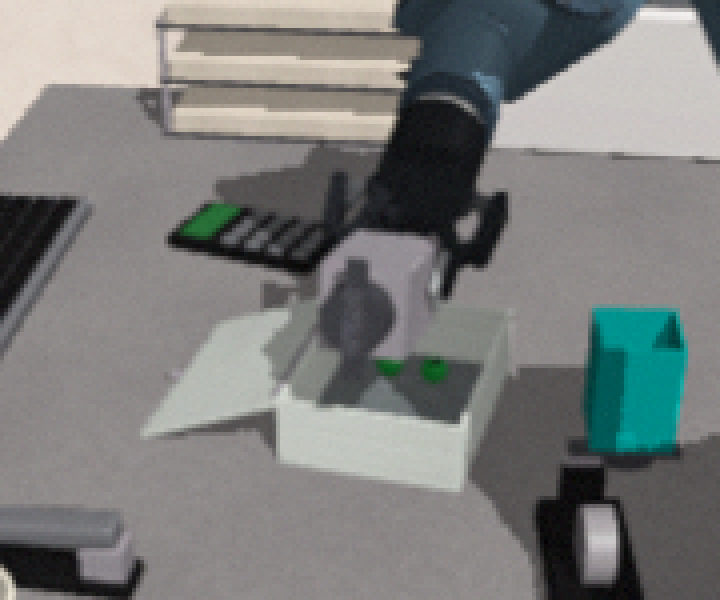

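View pics/t7.png

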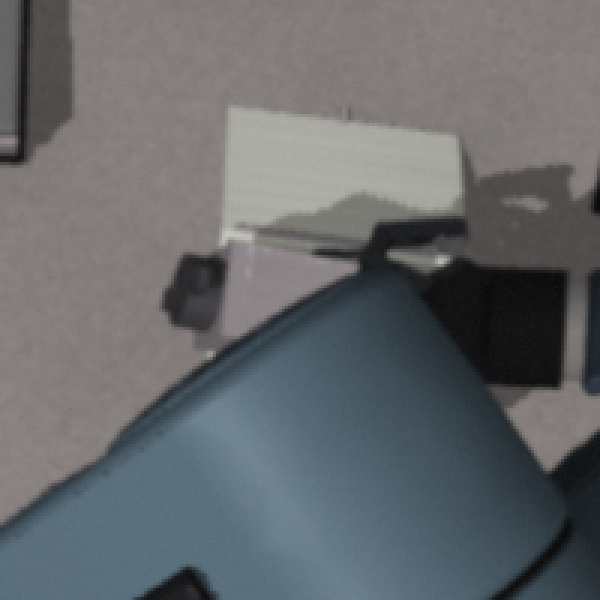

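Request:
apply_moves --increments '[{"x": 0,"y": 0,"z": 0,"ax": -0.08,"ay": 0,"az": 0,"grip": 1},{"x": 0,"y": 0,"z": 0,"ax": -0.16,"ay": 0,"az": 0,"grip": 1},{"x": 0,"y": 0,"z": 0,"ax": -0.24,"ay": 0,"az": 0,"grip": 1},{"x": 0,"y": 0,"z": 0,"ax": -0.32,"ay": 0,"az": 0,"grip": 1},{"x": 0,"y": 0,"z": 0,"ax": -0.32,"ay": 0,"az": 0,"grip": 1},{"x": 0,"y": 0,"z": 0,"ax": -0.28,"ay": 0,"az": 0,"grip": 1},{"x": 0,"y": 0,"z": 0,"ax": -0.32,"ay": 0,"az": 0,"grip": 1},{"x": 0,"y": 0,"z": 0,"ax": -0.32,"ay": 0,"az": 0,"grip": 1}]'

```text
time_s: 13.05
eef_pos: [0.5199, -0.2583, 0.1372]
eef_rot: [0.0, 0.076, 0.997, -0.013]
wrist_force: [-0.4, -0.1, -2.6]
opening: 0.716
```

```bash
python3 look.py 8
```

```text
13.05 [ 0.51992468 -0.25828901  0.13716295] [-0.4 -0.1 -2.6] [-0.99  0.11  0.01] 0.7161238945038952
```

View pics/s8.png

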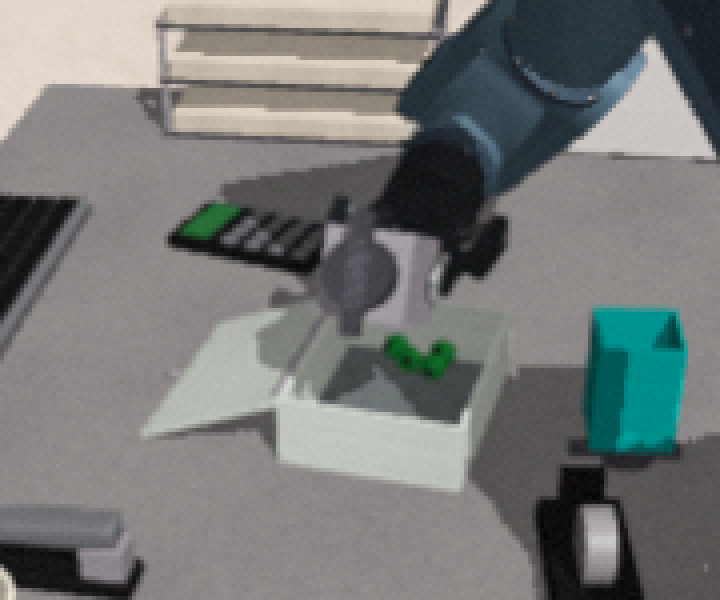

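Run:
```python
from ik import *
Gb=np.r_[BOX+.025*L(BY)[:2],.27]
Rp=RG@Rn.from_rotvec([0,np.pi,0]).as_matrix()
inc(Gb,Rp)
```

```text
t 13.15 q [-1.02  1.03  1.24  0.91  2.18  2.22] 
 xyz [  0.    -0.57 -13.81]  a [1.021 0.003 0.   ]
```

Request:
apply_moves --increments '[{"x": 0,"y": -0.1,"z": -3,"ax": 0,"ay": 0,"az": 0,"grip": 1},{"x": 0,"y": -0.2,"z": -7,"ax": 0.1,"ay": 0,"az": 0,"grip": 1},{"x": 0,"y": -0.4,"z": -11,"ax": 0.27,"ay": 0,"az": 0,"grip": 1},{"x": 0,"y": -0.6,"z": -13.8,"ax": 0.44,"ay": 0,"az": 0,"grip": 1},{"x": 0,"y": -0.6,"z": -13.8,"ax": 0.62,"ay": 0,"az": 0,"grip": 1},{"x": 0,"y": -0.6,"z": -13.8,"ax": 0.8,"ay": 0,"az": 0,"grip": 1},{"x": 0,"y": -0.6,"z": -13.8,"ax": 0.97,"ay": 0,"az": 0,"grip": 1},{"x": 0,"y": -0.6,"z": -13.8,"ax": 1.02,"ay": 0.003,"az": 0,"grip": 1}]'

```text
time_s: 14.15
eef_pos: [0.5197, -0.2595, 0.277]
eef_rot: [-0.037, 0.066, 0.863, -0.5]
wrist_force: [-0.3, 0.0, -2.5]
opening: 0.717
```

Request:
apply_moves --increments '[{"x": 0,"y": 0,"z": 0,"ax": 0,"ay": -0.17,"az": 0,"grip": 1},{"x": 0,"y": 0,"z": 0,"ax": 0,"ay": -0.35,"az": 0,"grip": 1},{"x": 0,"y": 0,"z": 0,"ax": 0,"ay": -0.53,"az": 0,"grip": 1},{"x": 0,"y": 0,"z": 0,"ax": 0,"ay": -0.71,"az": 0,"grip": 1},{"x": 0,"y": 0,"z": 0,"ax": 0,"ay": -0.89,"az": 0,"grip": 1},{"x": 0,"y": 0,"z": 0,"ax": 0,"ay": -1.07,"az": 0,"grip": 1},{"x": 0,"y": 0,"z": 0,"ax": 0,"ay": -1.25,"az": 0,"grip": 1},{"x": 0,"y": 0,"z": 0,"ax": 0,"ay": -1.43,"az": 0,"grip": 1},{"x": 0,"y": 0,"z": 0,"ax": 0,"ay": -1.61,"az": 0,"grip": 1},{"x": 0,"y": 0,"z": 0,"ax": 0,"ay": -1.79,"az": 0,"grip": 1},{"x": 0,"y": 0,"z": 0,"ax": 0,"ay": -1.97,"az": 0,"grip": 1},{"x": 0,"y": 0,"z": 0,"ax": 0,"ay": -2.15,"az": 0,"grip": 1}]'

```text
time_s: 15.65
eef_pos: [0.5191, -0.2593, 0.2757]
eef_rot: [0.743, -0.407, 0.443, -0.294]
wrist_force: [-0.5, 0.6, -3.7]
opening: 0.718
```

Run:
```python
from ik import *
print(ctrl.get_obs()['eef_pos'])
Gb=np.r_[BOX+.025*L(BY)[:2],.27]
inc(Gb,RG)
RI=RT(OY+np.pi)
mid=np.r_[.53,.0,.28]
s,a=inc(mid,RT(OY+np.pi-.9)); s,a=inc(np.r_[ORG,.26],RI);
```

```text
[ 0.51914469 -0.25932198  0.27571069]
t 15.65 q [-0.87  0.34  1.45  0.39  1.7   0.25] 
 xyz [ 0.1  -0.   -0.03]  a [-0.001 -0.985 -0.002]
t 15.65 q [-0.87  0.34  1.45  0.39  1.7   0.25] 
 xyz [-20.32  12.02  10.29]  a [-0.227 -1.71   0.417]
t 15.65 q [-0.87  0.34  1.45  0.39  1.7   0.25] 
 xyz [-38.02  25.29  17.78]  a [-0.499 -2.423  0.924]
```

Request:
apply_moves --increments '[{"x": 0,"y": 0,"z": 0,"ax": 0,"ay": -0.17,"az": 0,"grip": 1},{"x": 0,"y": 0,"z": 0,"ax": 0,"ay": -0.35,"az": 0,"grip": 1},{"x": 0,"y": 0,"z": 0,"ax": 0,"ay": -0.53,"az": 0,"grip": 1},{"x": 0,"y": 0,"z": 0,"ax": 0,"ay": -0.71,"az": 0,"grip": 1},{"x": 0,"y": 0,"z": 0,"ax": 0,"ay": -0.87,"az": 0,"grip": 1},{"x": 0.1,"y": 0,"z": 0,"ax": 0,"ay": -0.985,"az": -0.002,"grip": 1},{"x": 0.1,"y": 0,"z": 0,"ax": 0,"ay": -0.985,"az": -0.002,"grip": 1}]'

```text
time_s: 16.52
eef_pos: [0.5191, -0.26, 0.2741]
eef_rot: [0.864, -0.497, 0.04, -0.067]
wrist_force: [-0.2, -0.4, -2.2]
opening: 0.714
```

Run:
```python
from ik import *
im=vision.camera('top'); cv2.imwrite('pics/t9.png',im[100:300,300:500,::-1].repeat(3,0).repeat(3,1))
RI=RT(OY+np.pi)
for f in (.15,.35,.55,.75,.9,1): 
  print(f); s,a=inc(np.r_[.519,-.256,.27]*(1-f)+f*np.r_[ORG,.25],RT(H1+f*(OY+np.pi-H1)))
```

```text
0.15
t 16.57 q [-0.87  0.34  1.45  0.39  1.7  -0.73] 
 xyz [-0.99  3.87  6.23]  a [-0.004 -0.232  0.131]
0.35
t 16.57 q [-0.87  0.34  1.45  0.39  1.7  -0.73] 
 xyz [-2.21  9.09 14.4 ]  a [-0.004 -0.536  0.307]
0.55
t 16.57 q [-0.87  0.34  1.45  0.39  1.7  -0.73] 
 xyz [-3.46 14.33 22.59]  a [-0.005 -0.84   0.484]
0.75
t 16.57 q [-0.87  0.34  1.45  0.39  1.7  -0.73] 
 xyz [-4.74 19.57 30.8 ]  a [-0.005 -1.143  0.66 ]
0.9
t 16.57 q [-0.87  0.34  1.45  0.39  1.7  -0.73] 
 xyz [-5.72 23.51 36.96]  a [-0.005 -1.371  0.793]
1
t 16.57 q [-0.87  0.34  1.45  0.39  1.7  -0.73] 
 xyz [-6.38 26.14 41.07]  a [-0.005 -1.523  0.881]
```

View pics/t9.png

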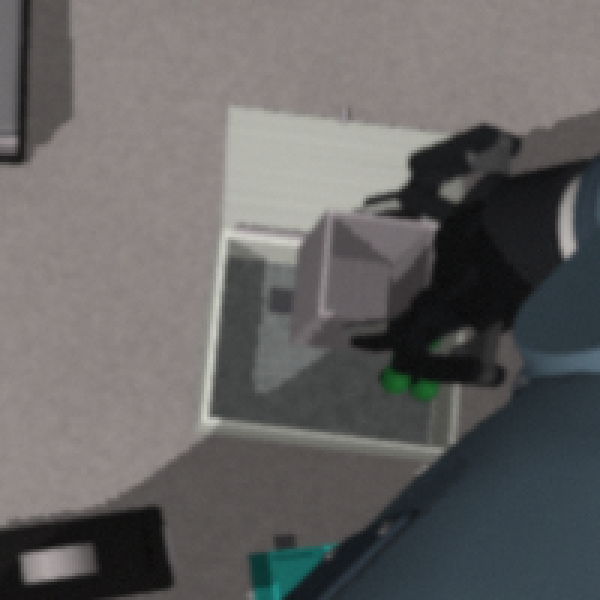

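Request:
apply_moves --increments '[{"x": -0.6,"y": 2.6,"z": 4.1,"ax": 0,"ay": -0.152,"az": 0.088,"grip": 1},{"x": -1.3,"y": 5.2,"z": 8.2,"ax": 0,"ay": -0.305,"az": 0.176,"grip": 1},{"x": -1.9,"y": 7.8,"z": 12.3,"ax": 0,"ay": -0.457,"az": 0.264,"grip": 1},{"x": -2.5,"y": 10.4,"z": 16.4,"ax": 0,"ay": -0.609,"az": 0.352,"grip": 1},{"x": -3.1,"y": 13,"z": 20.5,"ax": 0,"ay": -0.761,"az": 0.44,"grip": 1},{"x": -3.8,"y": 15.7,"z": 24.6,"ax": -0.005,"ay": -0.914,"az": 0.529,"grip": 1},{"x": -4.4,"y": 18.3,"z": 28.7,"ax": -0.005,"ay": -1.066,"az": 0.617,"grip": 1},{"x": -5.1,"y": 20.9,"z": 32.8,"ax": -0.005,"ay": -1.218,"az": 0.705,"grip": 1},{"x": -5.7,"y": 23.5,"z": 37,"ax": -0.005,"ay": -1.371,"az": 0.793,"grip": 1},{"x": -6.2,"y": 25.2,"z": 39.5,"ax": -0.005,"ay": -1.46,"az": 0.845,"grip": 1},{"x": -6.38,"y": 26.14,"z": 41.07,"ax": -0.005,"ay": -1.523,"az": 0.881,"grip": 1},{"x": -6.38,"y": 26.14,"z": 41.07,"ax": -0.005,"ay": -1.523,"az": 0.881,"grip": 1}]'

```text
time_s: 18.08
eef_pos: [0.5313, 0.2323, 0.2544]
eef_rot: [0.602, -0.347, -0.359, 0.623]
wrist_force: [-0.1, 0.0, -2.9]
opening: 0.716
```

Run:
```python
from ik import *
o=ctrl.get_obs();print(o['time_s'],o['eef_pos'])
RI=RT(OY+np.pi)
inc(np.r_[ORG,.25],RI)
im=vision.camera('side'); cv2.imwrite('pics/s10.png',im[:,:,::-1])
crop(im,'pics/s10c.png',305,275,70,55,5)
im=vision.camera('top'); cv2.imwrite('pics/t10.png',im[:,:,::-1])
crop(im,'pics/t10c.png',175,210,70,55,5)
```

```text
18.075 [0.53134779 0.2323488  0.25441989]
t 18.07 q [ 0.17  0.53  1.24  0.07  1.9  -1.43] 
 xyz [-0.2  -0.1  -0.01]  a [-0.002  0.001 -0.001]
```

View pics/s10.png

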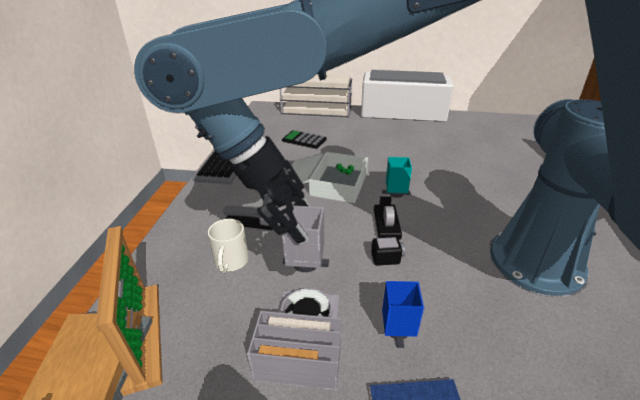

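View pics/t10.png

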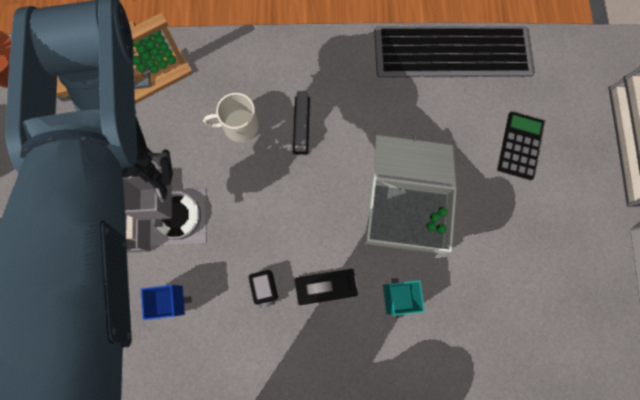

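View pics/s10c.png

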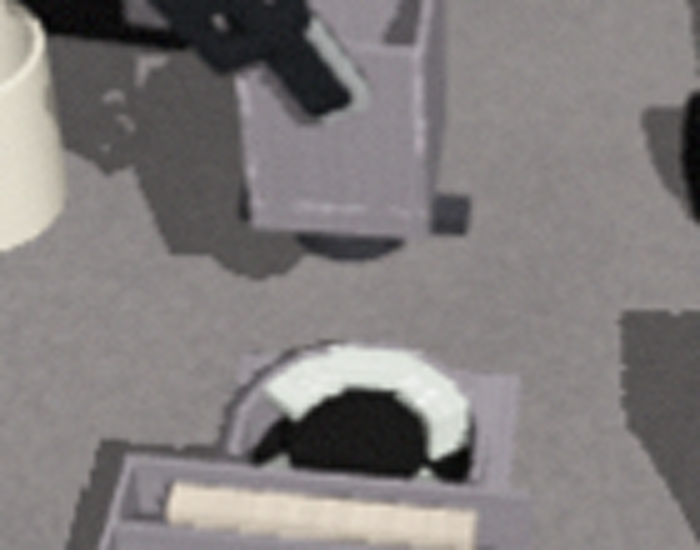

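View pics/t10c.png

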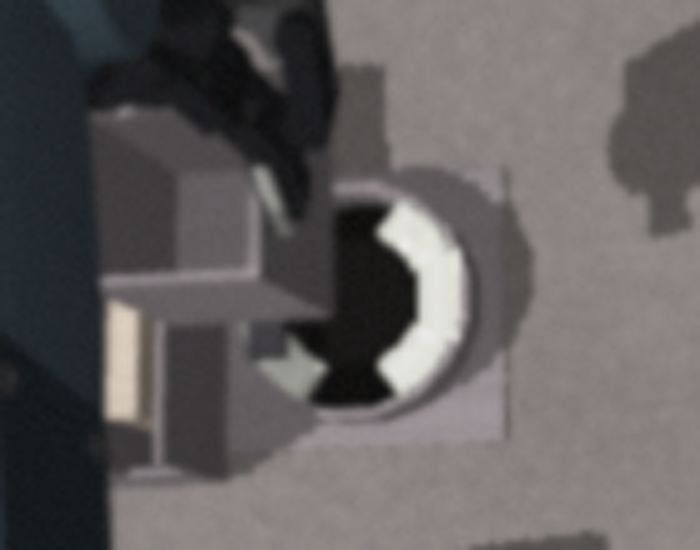

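Run:
```python
import cv2
from h import crop
im=cv2.imread('pics/s10.png')[:,:,::-1]; crop(im,'pics/s10d.png',305,235,40,37,8)
im=cv2.imread('pics/t10.png')[:,:,::-1]; crop(im,'pics/t10d.png',150,210,35,35,8)
```

```text
(no output)
```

View pics/s10d.png

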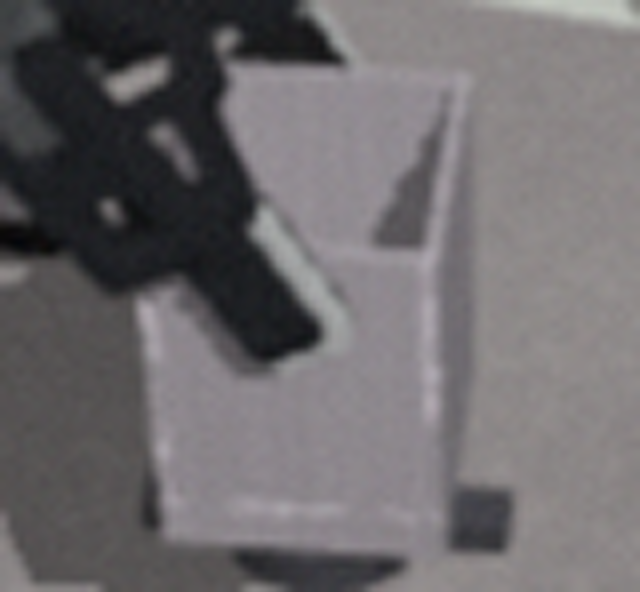

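View pics/t10d.png

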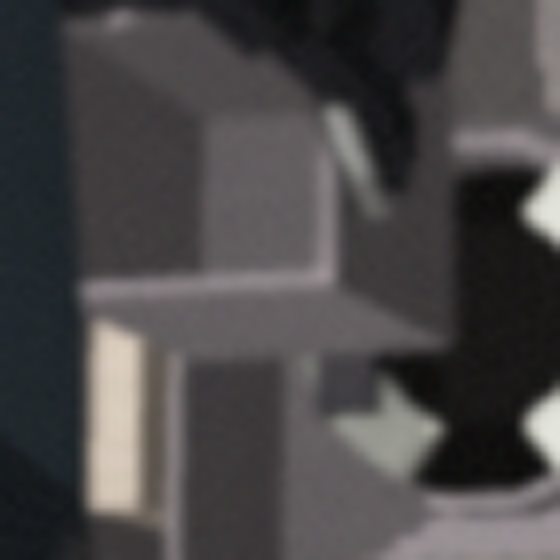

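```bash
cat > cupfit.py <<'E'
from ik import *
from fit import cv
def cupfit(side,top,x0,reg=None):
    # side/top: list of (model point, uv)
    def res(p):
        R=Rn.from_rotvec(p[3:]).as_matrix(); o=[]
        for cam,l in (('side',side),('top',top)):
            for m,uv in l: o.append(proj(cam,R@np.array(m)+p[:3])[0]-uv)
        return np.concatenate(o)
    r=least_squares(res,x0,loss='soft_l1'); J=r.jac; 
    return r.x,r.fun.reshape(-1,2),np.sqrt(np.diag(np.linalg.inv(J.T@J)))*.6
E
sed -i 's/^h=.031/if __name__!="__main__": raise SystemExit\nh=.031/' fit.py
python3 - <<'E'
import re
s=open('fit.py').read()
i=s.index('if __name__'); j=s.index('h=.031')
body=s[j:]
open('fit.py','w').write(s[:i])
E
python3 - <<'E'
from cupfit import *
h=.031
sm=[(-h,h,.108),(-h,-h,.108),(h,h,.022),(-h,h,.022)]
su=cv([(435,253),(466,75),(163,540),(442,550)],(265,198),8)
tm=[(-h,h,.108),(-h,-h,.108),(-h,-h,.022)]
tu=cv([(82,290),(337,280),(455,345)],(115,175),8)
x,f,s=cupfit(list(zip(sm,su)),list(zip(tm,tu)),[.529,.23,.16,0,0,0])
print(x.round(4),s.round(4)); print(f.round(2).tolist())
o=ctrl.get_obs(); print(o['eef_pos'])
E
```

```text
[ 0.5269  0.2282  0.1525 -0.0007  0.0101  0.0368] [0.0008 0.0013 0.0011 0.0162 0.0097 0.0134]
[[-0.34, 0.0], [-0.23, -0.54], [-0.14, -0.2], [-0.03, 0.8], [-2.98, 0.71], [1.24, -0.11], [0.38, 0.27]]
[0.53187833 0.23016998 0.25470038]
```

```bash
cat >> h.py <<'E'
def dw(d,w=(0,0,0)):
    """world shift d (m) & world rotvec -> tool increments"""
    o,R=now(); print('t',round(o['time_s'],2),'pos',o['eef_pos'].round(4),'F',o['wrist_force'].round(1),'Tq',o['torque'].round(2),'| xyz',(R.T@np.array(d)*100).round(2),'a',(R.T@np.array(w)).round(3))
E
python3 - <<'E'
from h import *
dw([.002,.002,-.120])
dw([.002,.002,-.06])
E
```

```text
t 18.18 pos [0.5319 0.2302 0.2547] F [-1.1 -0.1 -3.2] Tq [ 0.03 -0.41  0.04] | xyz [ 0.21 10.28 -6.19] a [0. 0. 0.]
t 18.18 pos [0.5319 0.2302 0.2547] F [-1.1 -0.1 -3.2] Tq [ 0.03 -0.41  0.04] | xyz [ 0.2   5.09 -3.19] a [0. 0. 0.]
```

Request:
apply_moves --increments '[{"x": 0.2,"y": 2.5,"z": -1.6,"ax": 0,"ay": 0,"az": 0,"grip": 1},{"x": 0.2,"y": 5.1,"z": -3.2,"ax": 0,"ay": 0,"az": 0,"grip": 1},{"x": 0.2,"y": 7.7,"z": -4.7,"ax": 0,"ay": 0,"az": 0,"grip": 1},{"x": 0.21,"y": 9.5,"z": -5.75,"ax": 0,"ay": 0,"az": 0,"grip": 1},{"x": 0.21,"y": 10.28,"z": -6.19,"ax": 0,"ay": 0,"az": 0,"grip": 1},{"x": 0.21,"y": 10.28,"z": -6.19,"ax": 0,"ay": 0,"az": 0,"grip": 1}]'

```text
time_s: 18.92
eef_pos: [0.5339, 0.2318, 0.1347]
eef_rot: [0.604, -0.348, -0.358, 0.622]
wrist_force: [1.0, -0.1, -2.4]
opening: 0.717
```

Run:
```python
from h import *
dw([0,0,-.01])
im=vision.camera('side'); crop(im,'pics/s11.png',305,285,50,50,6)
im=vision.camera('top'); crop(im,'pics/t11.png',165,210,50,45,7)
```

```text
t 18.93 pos [0.5339 0.2318 0.1347] F [ 1.  -0.1 -2.4] Tq [ 0.05 -0.4   0.05] | xyz [ 0.    0.87 -0.5 ] a [0. 0. 0.]
```

View pics/s11.png

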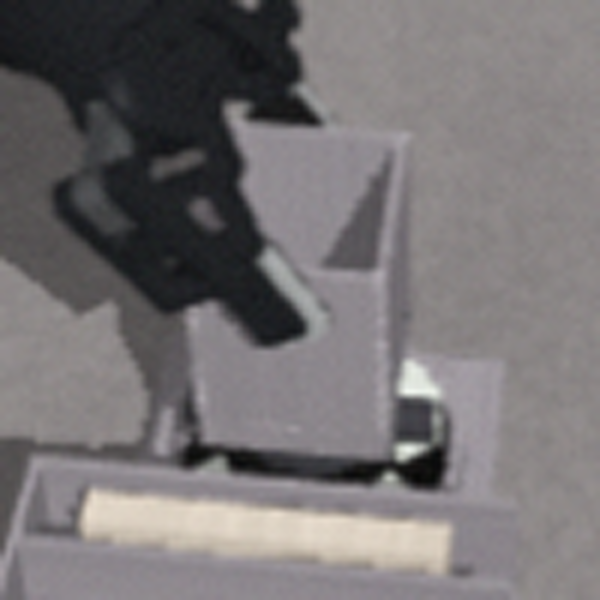

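View pics/t11.png

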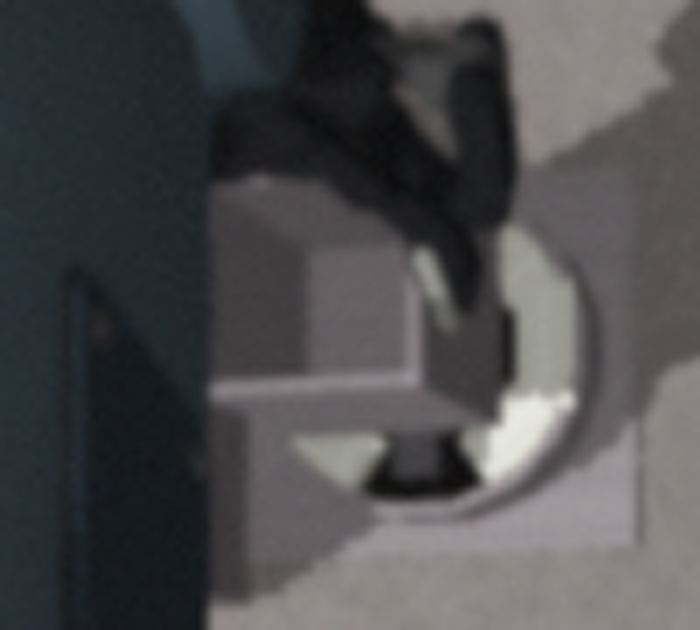

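Request:
apply_moves --increments '[{"x": 0,"y": 0.43,"z": -0.25,"ax": 0,"ay": 0,"az": 0,"grip": 1},{"x": 0,"y": 0.87,"z": -0.5,"ax": 0,"ay": 0,"az": 0,"grip": 1},{"x": 0,"y": 1.3,"z": -0.75,"ax": 0,"ay": 0,"az": 0,"grip": 1},{"x": 0,"y": 1.6,"z": -0.92,"ax": 0,"ay": 0,"az": 0,"grip": 1},{"x": 0,"y": 1.6,"z": -0.92,"ax": 0,"ay": 0,"az": 0,"grip": 1}]'

```text
time_s: 19.65
eef_pos: [0.5349, 0.2323, 0.1178]
eef_rot: [0.603, -0.349, -0.359, 0.621]
wrist_force: [1.5, 0.9, 5.4]
opening: 0.716
```

Run:
```python
from h import *
dw([0,0,-.004])
im=vision.camera('side'); crop(im,'pics/s12.png',305,290,50,50,6)
im=vision.camera('top'); crop(im,'pics/t12.png',165,210,50,45,7)
```

```text
t 19.65 pos [0.5349 0.2323 0.1178] F [1.5 0.9 5.4] Tq [ 0.15 -0.09  0.01] | xyz [ 0.    0.35 -0.2 ] a [0. 0. 0.]
```

View pics/s12.png

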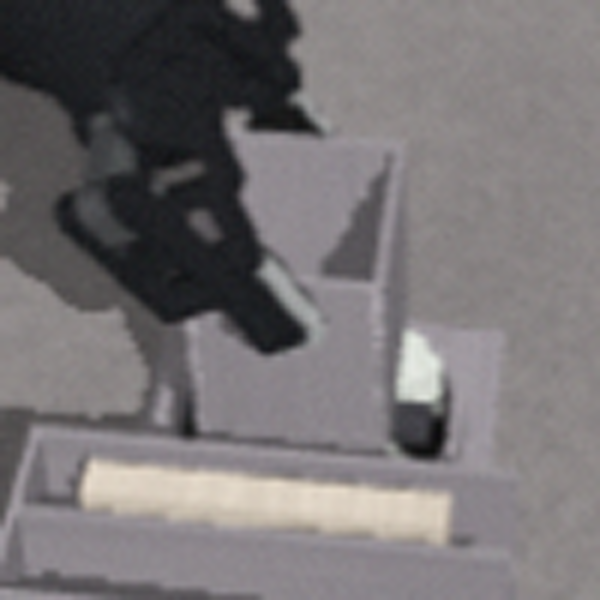

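View pics/t12.png

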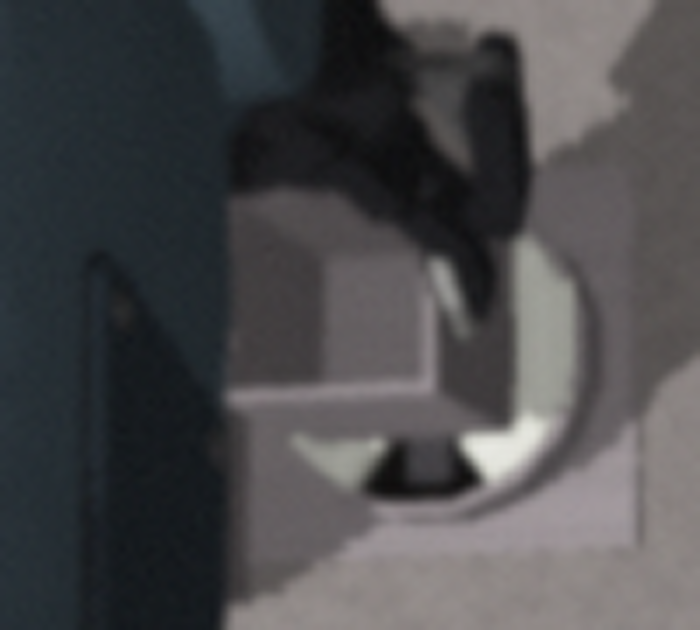

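Request:
apply_moves --increments '[{"x": 0,"y": 0.3,"z": -0.17,"ax": 0,"ay": 0,"az": 0,"grip": 1},{"x": 0,"y": 0.55,"z": -0.32,"ax": 0,"ay": 0,"az": 0,"grip": 1},{"x": 0,"y": 0.55,"z": -0.32,"ax": 0,"ay": 0,"az": 0,"grip": 1}]'

```text
time_s: 20.12
eef_pos: [0.535, 0.2323, 0.1122]
eef_rot: [0.603, -0.349, -0.359, 0.621]
wrist_force: [-0.2, -0.5, 7.2]
opening: 0.719
```

Run:
```python
from h import *
for i in range(3):
    dw([0,0,-.001]); vision.camera('side')
```

```text
t 20.12 pos [0.535  0.2323 0.1122] F [-0.2 -0.5  7.2] Tq [ 0.08  0.23 -0.02] | xyz [ 0.    0.09 -0.05] a [0. 0. 0.]
t 20.18 pos [0.535  0.2323 0.1123] F [ 0.4 -1.1  7.2] Tq [0.02 0.28 0.06] | xyz [ 0.    0.09 -0.05] a [0. 0. 0.]
t 20.23 pos [0.535  0.2323 0.1124] F [ 0.3 -0.1  6.4] Tq [0.09 0.27 0.06] | xyz [ 0.    0.09 -0.05] a [0. 0. 0.]
```

Run:
```python
from h import *
o,R=now(); A=np.r_[.5297,.2303,0]; p=o['eef_pos']
for i in range(1,13):
    th=-min(1.58*i/11,1.58); Rz=Rn.from_rotvec([0,0,th]).as_matrix()
    n=A+Rz@(p-A)+[0,0,-.0008]
    print(i,(R.T@(n-p)*100).round(2),(R.T@[0,0,th]).round(3))
```

```text
1 [-0.08  0.06 -0.06] [ 0.     0.124 -0.072]
2 [-0.16  0.05 -0.07] [ 0.     0.249 -0.143]
3 [-0.24  0.05 -0.07] [ 0.     0.373 -0.215]
4 [-0.32  0.06 -0.05] [ 0.     0.498 -0.287]
5 [-0.4   0.07 -0.03] [ 0.     0.622 -0.358]
6 [-0.47  0.09 -0.  ] [ 0.     0.747 -0.43 ]
7 [-0.54  0.11  0.04] [ 0.     0.871 -0.502]
8 [-0.6   0.14  0.08] [ 0.     0.996 -0.574]
9 [-0.65  0.17  0.14] [ 0.     1.12  -0.645]
10 [-0.69  0.21  0.2 ] [ 1.000e-03  1.245e+00 -7.170e-01]
11 [-0.73  0.24  0.26] [ 1.000e-03  1.369e+00 -7.890e-01]
12 [-0.73  0.24  0.26] [ 1.000e-03  1.369e+00 -7.890e-01]
```

Request:
apply_moves --increments '[{"x": -0.08,"y": 0.06,"z": -0.06,"ax": 0,"ay": 0.124,"az": -0.072,"grip": 1},{"x": -0.16,"y": 0.05,"z": -0.07,"ax": 0,"ay": 0.249,"az": -0.143,"grip": 1},{"x": -0.24,"y": 0.05,"z": -0.07,"ax": 0,"ay": 0.373,"az": -0.215,"grip": 1},{"x": -0.32,"y": 0.06,"z": -0.05,"ax": 0,"ay": 0.498,"az": -0.287,"grip": 1}]'

```text
time_s: 20.78
eef_pos: [0.5347, 0.2301, 0.1123]
eef_rot: [0.756, -0.435, -0.244, 0.423]
wrist_force: [-1.1, 2.6, 7.2]
opening: 0.719
```

Run:
```python
from h import *
o,R=now(); A=np.r_[.5297,.2303,0]; p=o['eef_pos']
print(p,o['wrist_force'].round(1),o['torque'].round(2),o['opening'],np.degrees(np.arctan2(R[1,1],R[0,1])))
yaw0=np.arctan2(R[1,1],R[0,1]); tot=(OY+np.pi/2-.01)-yaw0; tot=(tot+np.pi)%(2*np.pi)-np.pi; print(tot)
dz=.1118-p[2]
for i in range(1,9):
    th=tot*i/8; Rz=Rn.from_rotvec([0,0,th]).as_matrix()
    n=A+Rz@(p-A)+[0,0,dz]
    print(i,(R.T@(n-p)*100).round(2),(R.T@[0,0,th]).round(3))
im=vision.camera('side'); crop(im,'pics/s13.png',305,290,50,50,6)
im=vision.camera('top'); crop(im,'pics/t13.png',165,210,50,45,7)
```

```text
[0.53465379 0.23005511 0.1123227 ] [-1.1  2.6  7.2] [ 0.86  0.52 -0.05] 0.7185264196906604 148.4494000567482
-0.9981344768056166
1 [-0.06  0.03 -0.05] [-0.     0.108 -0.063]
2 [-0.11  0.02 -0.07] [-0.     0.216 -0.125]
3 [-0.18  0.02 -0.08] [-0.     0.324 -0.188]
4 [-0.24  0.01 -0.08] [-0.     0.432 -0.25 ]
5 [-0.3   0.02 -0.08] [-0.     0.54  -0.313]
6 [-0.36  0.02 -0.07] [-0.001  0.648 -0.375]
7 [-0.42  0.03 -0.05] [-0.001  0.756 -0.438]
8 [-0.47  0.04 -0.03] [-0.001  0.864 -0.5  ]
```

View pics/t13.png

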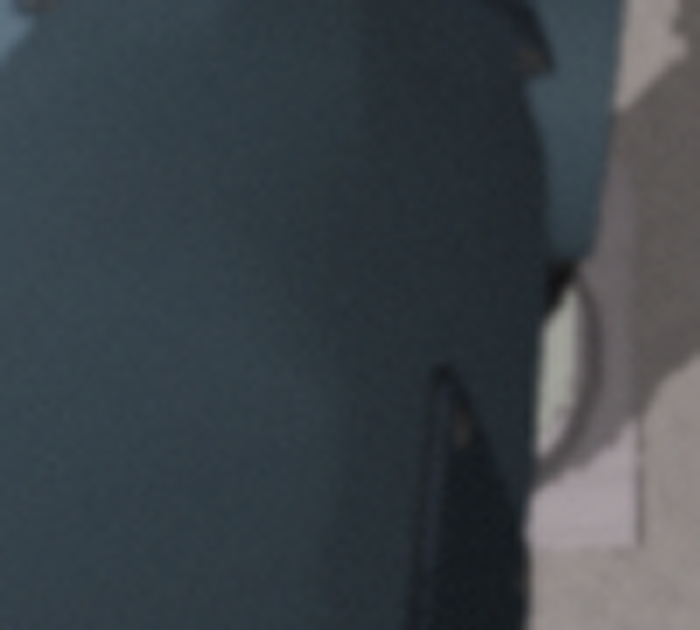

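View pics/s13.png

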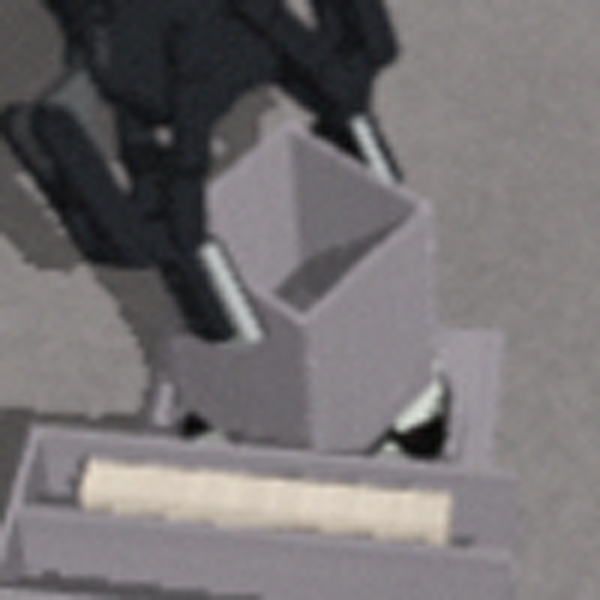

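Request:
apply_moves --increments '[{"x": -0.06,"y": 0.03,"z": -0.05,"ax": 0,"ay": 0.108,"az": -0.063,"grip": 1},{"x": -0.11,"y": 0.02,"z": -0.07,"ax": 0,"ay": 0.216,"az": -0.125,"grip": 1},{"x": -0.18,"y": 0.02,"z": -0.08,"ax": 0,"ay": 0.324,"az": -0.188,"grip": 1},{"x": -0.24,"y": 0.01,"z": -0.08,"ax": 0,"ay": 0.432,"az": -0.25,"grip": 1},{"x": -0.3,"y": 0.02,"z": -0.08,"ax": 0,"ay": 0.54,"az": -0.313,"grip": 1},{"x": -0.36,"y": 0.02,"z": -0.07,"ax": -0.001,"ay": 0.648,"az": -0.375,"grip": 1},{"x": -0.42,"y": 0.03,"z": -0.05,"ax": -0.001,"ay": 0.756,"az": -0.438,"grip": 1},{"x": -0.47,"y": 0.04,"z": -0.03,"ax": -0.001,"ay": 0.864,"az": -0.5,"grip": 1},{"x": -0.47,"y": 0.04,"z": -0.03,"ax": -0.001,"ay": 0.864,"az": -0.5,"grip": 1}]'

```text
time_s: 22.0
eef_pos: [0.5324, 0.2257, 0.1131]
eef_rot: [0.867, -0.499, -0.006, 0.008]
wrist_force: [-1.3, -0.0, 6.8]
opening: 0.719
```

Run:
```python
from h import *
dw([0,0,.003])
o,R=now(); print(np.degrees(np.arctan2(R[1,1],R[0,1])))
im=vision.camera('side'); crop(im,'pics/s14.png',305,285,50,50,6)
im=vision.camera('top'); crop(im,'pics/t14.png',165,210,50,45,7)
```

```text
t 22.0 pos [0.5324 0.2257 0.1131] F [-1.3 -0.   6.8] Tq [0.43 0.03 0.05] | xyz [ 0.   -0.26  0.15] a [0. 0. 0.]
90.95003719507451
```

View pics/s14.png

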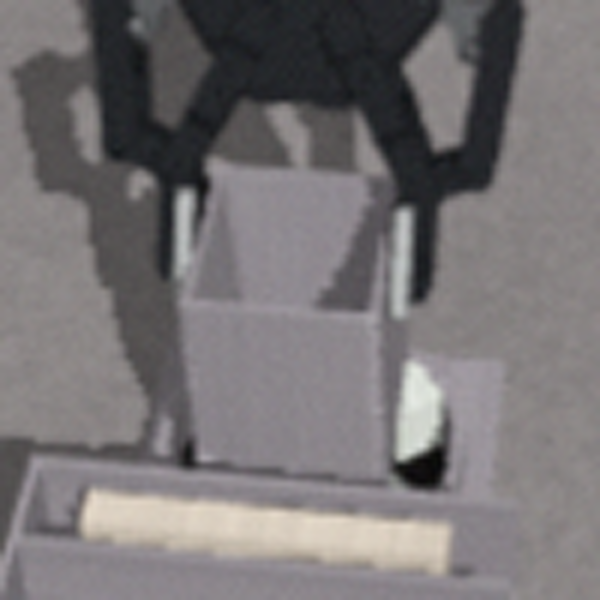

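View pics/t14.png

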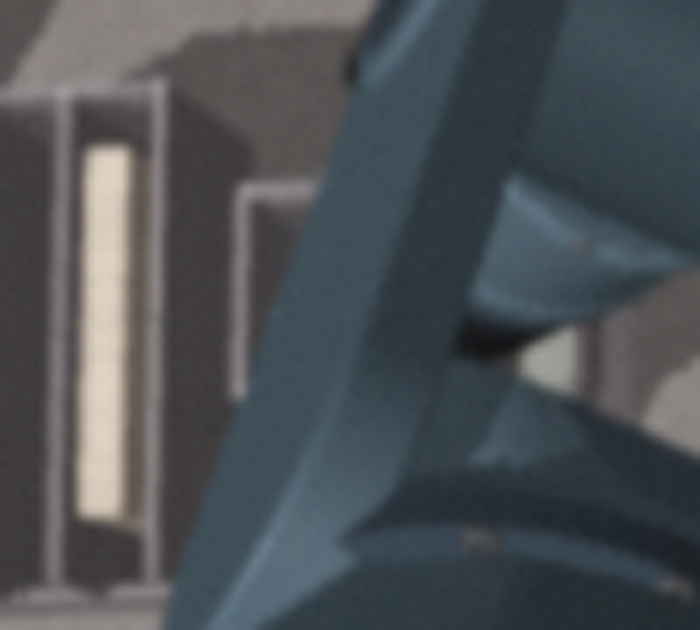

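Request:
apply_moves --increments '[{"x": 0,"y": -0.26,"z": 0.15,"ax": 0,"ay": 0,"az": 0,"grip": 1},{"x": 0,"y": -0.4,"z": 0.23,"ax": 0,"ay": 0,"az": 0,"grip": 1},{"x": 0,"y": -0.4,"z": 0.23,"ax": 0,"ay": 0,"az": 0,"grip": 1}]'

```text
time_s: 22.48
eef_pos: [0.5324, 0.2258, 0.117]
eef_rot: [0.866, -0.499, -0.007, 0.009]
wrist_force: [3.2, 2.9, -4.9]
opening: 0.718
```

Run:
```python
from h import *
dw([0,0,.003])
```

```text
t 22.48 pos [0.5324 0.2258 0.117 ] F [ 3.2  2.9 -4.9] Tq [-0.14 -0.84 -0.29] | xyz [ 0.   -0.26  0.15] a [0. 0. 0.]
```

Request:
apply_moves --increments '[{"x": 0,"y": 0.05,"z": -0.03,"ax": 0,"ay": 0,"az": 0,"grip": 0.2},{"x": 0,"y": 0,"z": 0,"ax": 0,"ay": 0,"az": 0,"grip": 0},{"x": 0,"y": 0,"z": 0,"ax": 0,"ay": 0,"az": 0,"grip": 0},{"x": 0,"y": 0,"z": 0,"ax": 0,"ay": 0,"az": 0,"grip": 0},{"x": 0,"y": 0,"z": 0,"ax": 0,"ay": 0,"az": 0,"grip": 0}]'

```text
time_s: 23.1
eef_pos: [0.5325, 0.2258, 0.1171]
eef_rot: [0.866, -0.499, -0.007, 0.009]
wrist_force: [-0.8, -0.2, 0.4]
opening: 0.995
```

Request:
apply_moves --increments '[{"x": 0,"y": -2,"z": 0,"ax": 0,"ay": 0,"az": 0,"grip": 0},{"x": 0,"y": -6,"z": 0,"ax": 0,"ay": 0,"az": 0,"grip": 0},{"x": 0,"y": -11,"z": 0,"ax": 0,"ay": 0,"az": 0,"grip": 0},{"x": 0,"y": -16,"z": 0,"ax": 0,"ay": 0,"az": 0,"grip": 0},{"x": 0,"y": -19,"z": 4,"ax": 0,"ay": 0,"az": 0,"grip": 0},{"x": 0,"y": -20,"z": 8,"ax": 0,"ay": 0,"az": 0,"grip": 0},{"x": 0,"y": -20,"z": 12,"ax": 0,"ay": 0,"az": 0,"grip": 0},{"x": 0,"y": -20,"z": 12,"ax": 0,"ay": 0,"az": 0,"grip": 0}]'

```text
time_s: 24.1
eef_pos: [0.5319, 0.2304, 0.3538]
eef_rot: [0.866, -0.499, -0.01, 0.009]
wrist_force: [0.6, 0.3, 0.1]
opening: 0.998
```

Run:
```python
from h import *
dw([0,0,.003])
im=vision.camera('side'); cv2.imwrite('pics/s15.png',im[:,:,::-1]);crop(im,'pics/s15c.png',305,275,45,45,8) 
im=vision.camera('top'); cv2.imwrite('pics/t15.png',im[:,:,::-1]);crop(im,'pics/t15c.png',175,215,45,40,8)
```

```text
t 24.1 pos [0.5319 0.2304 0.3538] F [0.6 0.3 0.1] Tq [-0.24 -0.    0.02] | xyz [ 0.   -0.26  0.15] a [0. 0. 0.]
```

View pics/s15c.png

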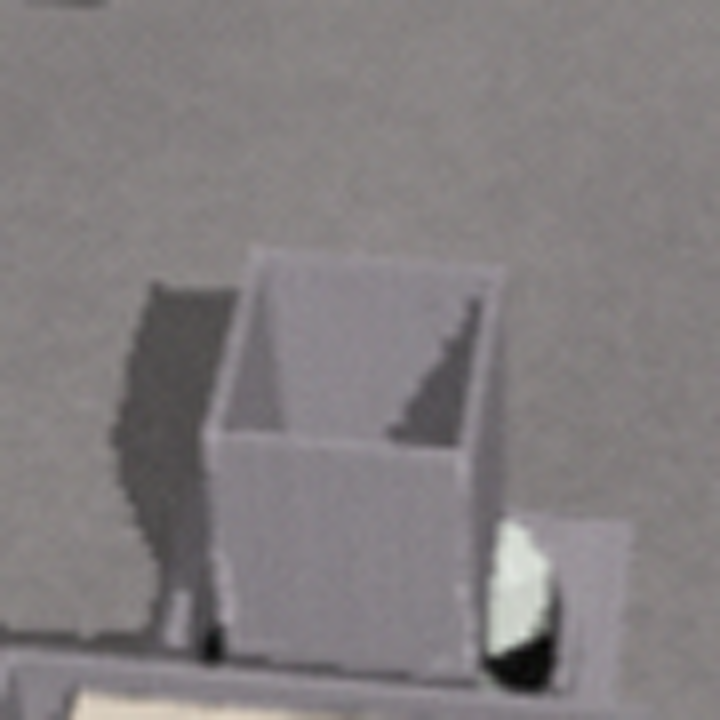

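View pics/t15.png

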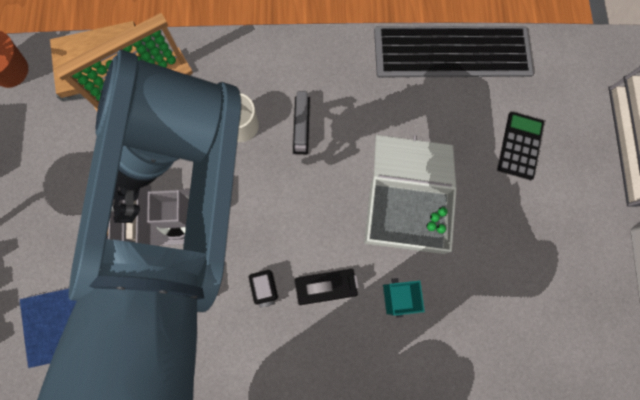

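View pics/t15c.png

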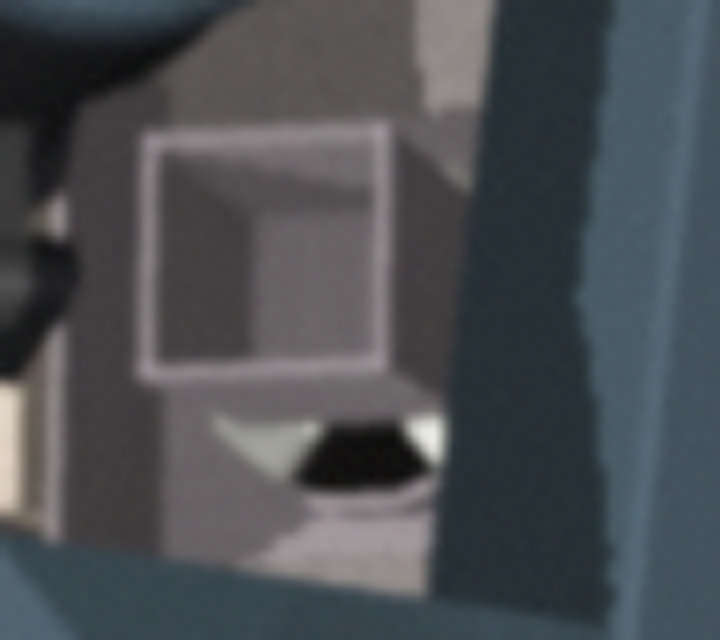

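Run:
```python
from cupfit import *
h=.031
m=[(h,h,.108),(h,-h,.108),(-h,-h,.108),(-h,h,.108)]
tu=cv([(144,135),(391,124),(385,368),(143,380)],(130,175),8)
sm=[(h,h,.108),(-h,h,.108),(h,-h,.108),(-h,-h,.108)]
su=cv([(210,436),(465,455),(253,246),(506,268)],(260,230),8)
x,f,s=cupfit(list(zip(sm,su)),list(zip(m,tu)),[.529,.23,.016,0,0,0])
print(x.round(4),s.round(4)); print(np.abs(f).max())
for q in ['bead']:
    for d in pinpoint('top',q)[:8]:
        X=onz('top',d['xy'],.015); r=X[:2]-BOX; print(np.round(d['xy']),round(d['p'],2),'box frame',(r@F(BY)[:2]).round(3),(r@L(BY)[:2]).round(3))
```

```text
[0.5289 0.2294 0.0168 0.0038 0.0085 0.021 ] [0.0027 0.0028 0.0008 0.0251 0.0252 0.0113]
0.9292342310474737
[433. 217.] 0.57 box frame 0.006 -0.054
[440. 208.] 0.43 box frame 0.027 -0.07
[432. 226.] 0.42 box frame -0.015 -0.054
[439. 229.] 0.42 box frame -0.02 -0.071
```

```bash
python3 -c "
from bench import ticket; print(ticket.hand_in())"
```

```text
the job is handed in; nothing more can be done
None
```

I tipped the four green beads into the aluminium box. Then I pushed the empty cup down on the pad in the socket, lugs through the slots, turned it a quarter turn clockwise and let go. The job was handed in at about 24 s of the 54 s limit; no verdict is reported.

What the last checks showed:
- **Beads:** all four are inside the box. The closest to a wall is at y ≈ -0.071 m in the box frame, where the limit is 0.086 m.
- **Cup position:** it is about 1 mm from the socket axis. The fit shows it upright to about 0.01 rad, with an uncertainty of about 0.025 rad. Its yaw is within 0.02 rad of the quarter-turn position.
- **Lock:** the cup's underside is about 17 mm above the desk, so the pad is held about 7 mm down (allowed 6 to 10). When I lifted gently before letting go, the cup pulled back, so the lugs are caught.
- **Robot:** the gripper is open and clear of everything, with almost no wrist force.
- **Bystanders:** I did not measure their final positions. The stapler, sharpener and tape dispenser look unmoved in the last top picture. The arm partly hides the mug there; it also looks in place and the gripper never went near it.

No check failed. The arm hides part of the socket in the top view, and the pad height is a camera estimate good to about 1 mm.

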